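Change over the transformers in the bench test box

TASK

The test run is over and the bench test box has to be changed over for the next one: turn its isolator off, lift the clear guard out of its seat and slide it along the rails until it drops into its parking notches. Stand every tested transformer from the box upright in the empty tray and every waiting transformer upright in a bay of the box, one to a bay; then bring the guard back until it drops fully into its seat and turn the isolator fully on, never on with the guard away from its seat.

Things in the scene. Friction and masses are not known exactly. Their poses are not given: they have to be found in the camera images.
- test_box: Test box, fixed: grey sheet-metal tub. Origin on the bench under the tub's middle; its y runs along tub and rails, x away from the robot at yaw 0. Tub inside: x -64 to 64, y -102 to 102 mm; walls 6 mm, up to 105 mm. Two rails at x = -70 and 70 mm, 14 mm wide, top at 117 mm, run from y = -108 to 318 mm. Isolator housing 84 (x) x 62 mm (y), 124 mm high, centred at x = 0, y = -142 mm.
- guard (a joint): Travel of the sliding guard along the box's +y, m: 0 = closed over the tub, 0.207 = open beside it; end stops at both. Aluminium frame with clear pane, 158 (x) x 216 mm (y), 0.55 kg, frame at 119 to 129 mm height when seated, slides with about 2 N. At each end its feet drop into rail notches 8 mm deep (about 2 mm of play from the stop); in between they ride on the rail.
- guard_lift (a joint): Height of the guard over its seat, m: 0 = dropped into the notches (closed or parked), 0.008 = feet on the rail, 0.016 = highest. It travels only when lifted over 0.008 (0.012 is right), stays level and falls back by its weight. With the isolator on, a steel tongue over its end stops it lifting; raised over the tub, it stops the tongue swinging on.
- isolator (a joint): Isolator handle, rad: 0 = off (grip bar and tongue along the box's x, tongue to -x), 1.571 = on (bar along the box's y, tongue over the guard's near end). Clockwise seen from above turns it on. Stops at both ends; friction 0.12 N m, stays where left. On at the start.
- isolator_grip (a point): Middle of the isolator's grip bar, on its vertical turning axis, 162 mm above the bench. Bar 72 mm long, 16 mm wide, 146 to 176 mm high; below it a 42 mm hub and, 132 to 136 mm high, a flat tongue that reaches 52 mm from the axis. The point does not turn with the handle: its axes are the box's.
- guard_grip (a point): Middle of the guard's bow handle, moves with the guard: round bar 12 mm thick, 72 mm long along the box's x, 164 mm above the bench when seated, 29 mm clear below it down to the frame. Its axes are the box's.
- bay_left (a point): Centre of the floor (30 mm above the bench) of the bay at the box's +y end. A rib at y = 0 of the box and two strips along y keep a unit in place: all 10 mm above the floor, leaving a nest of 78 mm (x) by 100 mm (y), with the strips 25 mm inside the tub walls. Its axes are the box's.
- bay_right (a point): Centre of the floor (30 mm above the bench) of the bay at the box's -y end, of the same size. Its axes are the box's.
- tray_in: Shallow grey tray with the waiting transformers, fixed, 198 mm (own x) x 96 mm (own y), rim 18 mm high, 4 mm walls, floor 4 mm above the bench; to the left or right of the test box. Origin under its centre. Beware of the wall shelf: it begins at world x = 0.57 m, y > 0, 0.56 m above the bench.
- tray_out: The same shallow grey tray, fixed, empty at the start: place for the tested transformers, two side by side along its own x (about 47 mm either side of its centre). Origin under its centre.
- waiting_1_mid (a point): A waiting control transformer, 62 (own x) x 84 (own y) x 88 mm high, 0.4 to 0.9 kg: straight-sided core up to 73 mm, a narrower row of screw terminals above. Grasp across the 62 mm core. The point is its centre, 44 mm above its underside; z up. Stands in tray_in at the start, its 84 mm side along the tray's x; may be absent.
- waiting_2_mid (a point): A waiting control transformer, 62 (own x) x 84 (own y) x 88 mm high, 0.4 to 0.9 kg: straight-sided core up to 73 mm, a narrower row of screw terminals above. Grasp across the 62 mm core. The point is its centre, 44 mm above its underside; z up. Stands in tray_in at the start, its 84 mm side along the tray's x; may be absent.
- tested_1_mid (a point): A tested control transformer, 62 (own x) x 84 (own y) x 88 mm high, 0.4 to 0.9 kg: straight-sided core up to 73 mm, a narrower row of screw terminals above. Grasp across the 62 mm core. The point is its centre, 44 mm above its underside; z up. Stands in a bay of the box under the guard at the start, its 84 mm side along the box's y; may be absent.
- tested_2_mid (a point): A tested control transformer, 62 (own x) x 84 (own y) x 88 mm high, 0.4 to 0.9 kg: straight-sided core up to 73 mm, a narrower row of screw terminals above. Grasp across the 62 mm core. The point is its centre, 44 mm above its underside; z up. Stands in a bay of the box under the guard at the start, its 84 mm side along the box's y; may be absent.
Things that resemble listed ones, but are neither listed nor needed, are in the scene too. Leave any yellow look-alike of the tray_out alone.

How it is judged:
On the way, in this order (a step that is already met when the one before it is completed fails the run):
1. the isolator is turned off, with the guard still in its seat (value of joint isolator below 0.15 rad and value of joint guard below 0.006 m and value of joint guard_lift below 0.003 m), for 0.2 s.
2. the guard is open, dropped into its parking notches (value of joint guard above 0.2 m and value of joint guard_lift below 0.003 m), for 0.2 s.
3. every tested transformer stands in the empty tray and every waiting one in a bay (((horizontal distance between waiting_1_mid and bay_left below 0.025 m and z of waiting_1_mid in the frame of bay_left between 0.038 and 0.05 m) or (horizontal distance between waiting_1_mid and bay_right below 0.025 m and z of waiting_1_mid in the frame of bay_right between 0.038 and 0.05 m)) and angle between each of waiting_1_mid, waiting_2_mid, tested_1_mid, tested_2_mid's own z axis and vertical below 0.12 rad and ((horizontal distance between waiting_2_mid and bay_left below 0.025 m and z of waiting_2_mid in the frame of bay_left between 0.038 and 0.05 m) or (horizontal distance between waiting_2_mid and bay_right below 0.025 m and z of waiting_2_mid in the frame of bay_right between 0.038 and 0.05 m)) and x of tested_1_mid in the frame of tray_out between -0.06 and 0.06 m and y of tested_1_mid in the frame of tray_out between -0.025 and 0.025 m and z of tested_1_mid in the frame of tray_out between 0.042 and 0.056 m and x of tested_2_mid in the frame of tray_out between -0.06 and 0.06 m and y of tested_2_mid in the frame of tray_out between -0.025 and 0.025 m and z of tested_2_mid in the frame of tray_out between 0.042 and 0.056 m), for 0.2 s.
4. the guard is closed and dropped into its seat, with the isolator still off (value of joint guard below 0.006 m and value of joint guard_lift below 0.003 m and value of joint isolator below 0.5 rad), for 0.2 s.
5. the isolator is turned on (value of joint guard below 0.006 m and value of joint guard_lift below 0.003 m and value of joint isolator above 1.42 rad), for 0.2 s.
At the end, for the whole second after the job is handed in: Guard over the tub (travel < 6 mm) and seated (lift < 3 mm), isolator on (> 1.42 rad); each waiting transformer upright (0.12 rad) on a bay floor, within 25 mm of the bay centre; each tested one upright on the tray_out floor, centre within 60 mm (x) and 25 mm (y) of the tray's (all of step 3 and all of step 5); the robot touches nothing.
It fails at once if the isolator turned towards on (over 0.8 rad) with the guard away from its seat (travel over 20 mm) (value of joint isolator above 0.8 rad and value of joint guard above 0.02 m).
Of waiting_1, waiting_2 only 1 to 2 are there at a start; the rules pass over those that are not, and their reading is None.
Of tested_1, tested_2 only 1 to 2 are there at a start; the rules pass over those that are not, and their reading is None.
At some moment in a run one of waiting_1, waiting_2, tested_1, tested_2 may be knocked a few centimetres aside while the robot is not near it.
It also fails if it takes over 210 s, if anything falls off the work surface, if the arm or the gripper's body presses on something with over 40 N, if the wrist force passes 120 N, or if a joint passes its speed limit or range.

ROBOT

A 7-joint arm with a two-finger parallel gripper is mounted at the origin on the work surface; the furniture and walls round the work are solid. World frame = base frame: x ahead of the robot, y to its left, z up, the work surface at z = 0. Lengths are in m, angles in rad, forces in N, time in s.
With the tool pointing down it reaches from about 0.4 to 0.85 m from the base axis. Payload 4.4 kg.
Tool frame: the origin (TCP) lies on the centre line of the jaws, within the pads' length; the fingertips stand 14 mm ahead of it and the grasp point (between the pads) lies 5 mm behind it; z points along the fingers, y is the line along which they close (so a half turn about z gives the same grasp; the last joint's range is limited). The gripper opens to 94 mm and grips with 3 to 60 N. Pads are 16 mm wide; open, the fingers measure 119 mm over their backs; the gripper's body (75 mm by 177 mm) begins 78 mm behind the grasp point.
Start: joints at [1.187, 0.628, 0.038, 1.517, -0.027, 0.996, -0.02], TCP at [0.203, -0.617, 0.219] pointing down, gripper open.
Joint ranges: [-3.06, 3.06], [-0.37, 2.12], [-1.25, 1.32], [0.18, 2.47], [-1.1, 4.24], [0.23, 1.98], [-2.94, 2.94]. Speed limits (rad/s): [2.57, 2.57, 3.14, 3.14, 3.14, 3.14, 3.14].

INTERFACE

Orientations are given as a rotation vector (axis times angle).
In Python, from plant import * gives the robot as it stands. The module is installed in compiled form; this text tells all that it offers.
- The arm moves only by the tool drive_tool, never from a script. Its argument "motion" is a list of rows, each a list of 2 entries, a list of its own where there are three numbers: the shift along the tool's x, y, z in units of 0.3 m (1.0 is 0.3 m), then the turn, a rotation vector about the tool's x, y, z in units of 1.5 rad (1.0 is 1.5 rad). A call has 1 to 10 rows; each row is the pose to reach, as a shift and turn from the pose commanded when the call began, along the tool's axes at that moment; what a row does not reach only later rows make up. A row lasts 1/12 s, in which the tool goes at most 41.7 mm and 7.16 degrees, less where a joint would pass 70% of its speed; a pose out of reach is approached as far as the arm can. A call with a number of a shift or a turn outside -1 to 1 is refused whole. A call with a gripper value outside its range is refused whole. "claw" is the opening, from -1 (shut) to 1 (fully open), set as the call begins (left out, the last holds). The fingers move at their own pace and stop on an object; "grip_force" is the grip in N (left out, the last holds). Time passes only in rows, so rows that repeat a pose let the fingers close. It gives the time, the measured TCP pose, the force and the opening at its end, in the units of the state.
- get_state(): the state, without advancing time (a new reading comes with each control period).
- grab_frame(name): name is "scene" or "top" or "wrist"; returns the picture (384x512x3 uint8, blue, green, red); there is no depth.
- camera_model(name): a dict with "intrinsics" (3x3 intrinsics, pixels), "world_from_camera" (4x4, takes a point from camera to world coordinates); the wrist camera has in their place "T_tool_cam" (4x4, takes a point from camera to tool coordinates, whose origin is the TCP and whose axes are the flange's). Camera axes: x right, y up, looking along -z (the intrinsics and any distortion apply to the point x, -y, -z); pixel columns grow to the right and rows downward; lengths in m; the calibration is good to about 2 mm. A picture is of the moment at which its call begins: read the wrist's pose just before it. camera_model takes no time and is no camera call.
- sign_off(): hands the job in, once; it reports no verdict.
The state is a dict: "t": time; "joints": joint angles; "joint_vel": joint speeds; "tau": joint torques, N m; "ee_pos": TCP position; "tcp_rot": TCP orientation; "ft_force": force on the tool from outside, world axes, zero at the start; "ft_torque": the same for the moment, N m; "opening": finger opening in m.
Only numpy, scipy, OpenCV 4.12 (cv2) and the standard library are available. Lean on these libraries where they do the work, as an engineer would, in place of code of your own. Each camera call takes 0.05 s, during which the arm holds its last target. There are 200 camera calls.

## Working session

There is one attempt and no reset: what is moved stays moved. The work goes in short steps, Python scripts to look and compute and a tool call to move; the robot and the scene stay as the last step left them, time stands still between calls to the robot, and variables do not carry over. Pictures are saved under pics/ and viewed, on a budget of 20 in all, crops included, one or two more only if the job needs it, and the job is handed in when it is done.

Besides the shell and the picture viewer there is one more tool, called after "Call:" as name(argument=value, ...) on one line, values as JSON. drive_tool: Moves the arm, as the interface text tells. Shifts and turns lie within -1 to 1; 1 stands for 0.3 m of shift or 1.5 rad of turn. Its arguments: {"type":"object","properties":{"motion":{"type":"array"},"claw":{"type":"number"},"grip_force":{"type":"number"}},"required":["motion"]}

```bash
mkdir -p pics
python3 - <<'E'
from plant import *
import cv2,numpy as np
for n in("scene","top"):
    im=grab_frame(n); cv2.imwrite(f"pics/{n}0.png",im); m=camera_model(n); print(n,m)
print(camera_model("wrist")); print(get_state())
E
```

```text
scene {'intrinsics': array([[411.11242758,   0.        , 253.42862576],
       [  0.        , 411.11242758, 192.15264986],
       [  0.        ,   0.        ,   1.        ]]), 'world_from_camera': array([[ 0.87763886, -0.41764512,  0.23520755,  0.75880769],
       [ 0.47930784,  0.76084904, -0.43746169, -0.60310903],
       [ 0.00374631,  0.4966702 ,  0.86793126,  1.47335827],
       [ 0.        ,  0.        ,  0.        ,  1.        ]])}
top {'intrinsics': array([[429.61879779,   0.        , 250.02280448],
       [  0.        , 429.61879779, 190.70252534],
       [  0.        ,   0.        ,   1.        ]]), 'world_from_camera': array([[-0.14778432,  0.88823079, -0.434978  , -0.39145366],
       [-0.98901271, -0.13436663,  0.06163989,  0.21220593],
       [-0.00369607,  0.43930818,  0.89832882,  1.77833691],
       [ 0.        ,  0.        ,  0.        ,  1.        ]])}
{'intrinsics': array([[286.56921666,   0.        , 257.07009364],
       [  0.        , 286.56921666, 194.21801832],
       [  0.        ,   0.        ,   1.        ]]), 'T_tool_cam': array([[ 1.06284909e-03,  9.6636
[... 281 characters left out ...]

         1.00000000e+00]])}
{'t': 0.1, 'joints': array([ 1.18718177,  0.62921805,  0.03843924,  1.51822384, -0.02698676,
        0.99630412, -0.02000021]), 'joint_vel': array([-0.00068678, -0.00260854,  0.00065306, -0.00160385, -0.00127437,
       -0.00159522, -0.00306174]), 'tau': array([ 2.55268198e-03, -5.50789261e+01,  1.14743203e+00, -1.87115943e+01,
       -5.20563300e-02,  1.92020391e-02,  3.76034495e-05]), 'ee_pos': array([ 0.20297609, -0.61691356,  0.21868315]), 'tcp_rot': array([-3.10041675e+00, -4.96887876e-01,  4.39425721e-04]), 'ft_force': array([ 0.39772993, -0.58907912,  0.29551141]), 'ft_torque': array([-0.00105892,  0.01185353,  0.04203081]), 'opening': 0.09343808000202554}
```

View pics/top0.png

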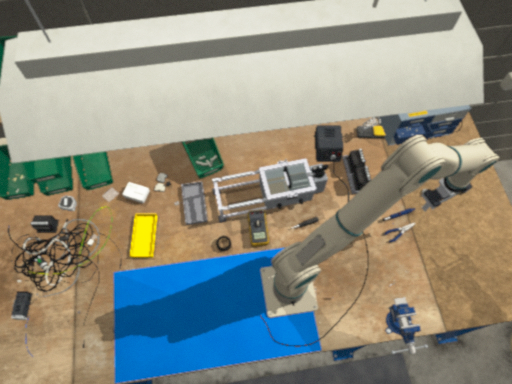

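View pics/scene0.png

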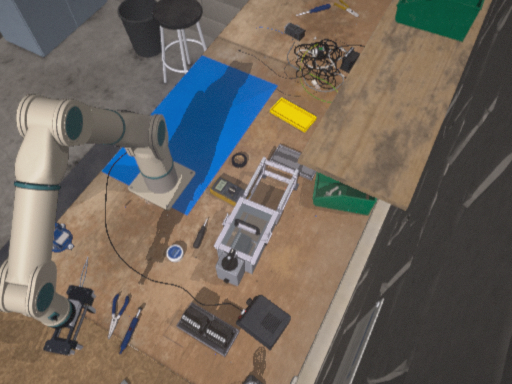

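Top view: the box with rails is at about (265,185), with the isolator at its right end (318,172). A tray with two dark units is at (357,170), an empty grey tray at (193,203), and a yellow look-alike tray at (143,236). Next I'll enlarge these to confirm.

Run:
```python
import cv2,numpy as np
a=cv2.imread("pics/scene0.png")[135:360,175:325]; b=cv2.imread("pics/top0.png")[135:225,170:380]
a=cv2.resize(a,None,fx=2.66,fy=2.66,interpolation=cv2.INTER_CUBIC)
b=cv2.resize(b,None,fx=1.9,fy=1.9,interpolation=cv2.INTER_CUBIC)
c=np.zeros((600,800,3),np.uint8); c[:a.shape[0],:a.shape[1]]=a; c[:b.shape[0],400:400+b.shape[1]]=b[:,:400]
cv2.imwrite("pics/c1.png",c)
```

```text
(no output)
```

View pics/c1.png

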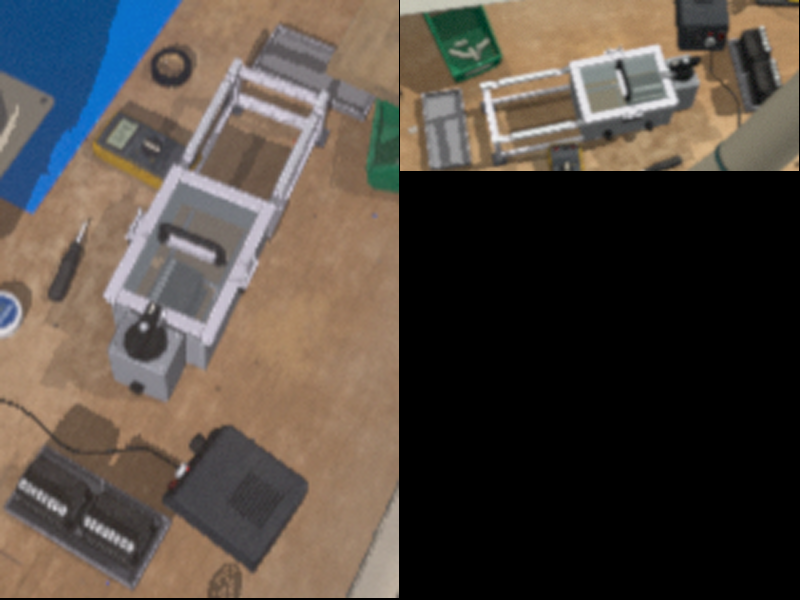

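```bash
cat > h.py <<'E'
import numpy as np,cv2
from scipy.optimize import least_squares
from scipy.spatial.transform import Rotation as R
from plant import *
def proj(m,P,T=None):
    T=m["world_from_camera"] if T is None else T
    c=(np.atleast_2d(P)-T[:3,3])@T[:3,:3]
    K=m["intrinsics"]; c=c*[1,-1,-1]
    q=c@K.T; return q[:,:2]/q[:,2:]
def fr(p,P):
    c,s=np.cos(p[2]),np.sin(p[2]); P=np.atleast_2d(np.array(P,float))
    return np.c_[p[0]+c*P[:,0]-s*P[:,1],p[1]+s*P[:,0]+c*P[:,1],P[:,2]]
def wristT(st):
    T=np.eye(4);T[:3,:3]=R.from_rotvec(st["tcp_rot"]).as_matrix();T[:3,3]=st["ee_pos"]
    return T@camera_model("wrist")["T_tool_cam"]
def fit(obs,x0):
    """obs: list of (model,T,Pobj(mm),px)"""
    f=lambda p:np.concatenate([(proj(m,fr(p,np.array(P)/1e3),T)-px).ravel() for m,T,P,px in obs])
    r=least_squares(f,x0,loss="soft_l1"); return r.x,f(r.x).reshape(-1,2)
def pix(m,uv,z,T=None):
    T=m["world_from_camera"] if T is None else T
    K=m["intrinsics"]; d=np.linalg.inv(K)@[uv[0],uv[1],1]*[1,-1,-1]; d=T[:3,:3]@d
    return T[:3,3]+d*(z-T[2,3])/d[2]
def wpose(name):
    st=get_state(); im=grab_frame("wrist"); cv2.imwrite(f"pics/{name}.png",im); return st,im
E
python3 - <<'E'
from h import *
S=camera_model("scene");Tp=camera_model("top")
s=lambda L:np.array(L)/2.66+[175,135]
t=lambda L:(np.array(L)-[400,0])/1.9+[170,135]
G=[[-79,108,129],[79,108,129],[-79,-108,129],[79,-108,129]]
p,r=fit([(S,None,G,s([[175,168],[275,205],[107,297],[210,340]])),(Tp,None,[G[1],G[3],G[0],G[2]],t([[570,60],[665,47],[578,122],[675,105]])),
 (S,None,[[-77,318,117],[77,318,117]],s([[237,64],[330,95]])),(Tp,None,[[77,318,117],[-77,318,117]],t([[482,83],[496,160]]))],[.6,0,0])
print("box",p);print(r.round(1).tolist())
C=[[99,48,18],[99,-48,18],[-99,-48,18],[-99,48,18]]
p,r=fit([(S,None,C,s([[172,520],[135,585],[5,508],[45,445]]))],[.6,-.3,0])
print("in",p,r.round(1).tolist())
p2,r=fit([(Tp,None,C,t([[422,93],[463,90],[470,165],[428,170]]))],[.6,.4,0])
print("out",p2,r.round(1).tolist())
print(proj(S,fr(p2,np.array(C)/1e3)),(proj(S,fr(p2,np.array(C)/1e3))-[175,135])*2.66)
E
```

```text
box [ 0.44490406 -0.07050037  0.06629105]
[[-1.1, -1.3], [0.1, 0.6], [-2.4, -1.0], [-0.2, 0.9], [-0.4, 0.3], [-2.9, -2.0], [3.7, -0.5], [1.7, -1.4], [-1.1, -2.2], [-0.2, -0.2], [-0.9, -1.1], [-1.8, -10.0]]
in [ 0.48591132 -0.41515237 -0.0096926 ] [[0.6, -0.5], [0.0, 1.2], [-0.5, 0.1], [-0.1, -0.6]]
out [ 0.43893776  0.34939998 -0.01882336] [[0.5, 0.6], [-0.2, -0.3], [-0.3, -0.1], [0.1, -0.1]]
[[319.17247734 161.91241609]
 [309.32986546 178.55134362]
 [267.5944321  158.93073607]
 [278.13725157 143.19038349]] [[383.49878972  71.58702681]
 [357.31744211 115.84657404]
 [246.30118939  63.65575793]
 [274.34508917  21.78642008]]
```

```bash
cat >> h.py <<'E'
def rel(pos,az):
    """shift/turn units to reach pos with tool down and tool y at azimuth az"""
    st=get_state(); Rm=R.from_rotvec(st["tcp_rot"]); y=np.array([np.cos(az),np.sin(az),0]);z=np.array([0,0,-1.])
    Rt=R.from_matrix(np.c_[np.cross(y,z),y,z])
    d=Rm.inv().apply(np.array(pos)-st["ee_pos"]); w=(Rm.inv()*Rt).as_rotvec()
    n=max(np.linalg.norm(d)/.0417,np.degrees(np.linalg.norm(w))/7.16)
    print("t %.1f"%st["t"],"pos",st["ee_pos"].round(4),"shift",(d/.3).round(4).tolist(),"turn",(w/1.5).round(4).tolist(),"rows %.1f"%n)
E
python3 - <<'E'
from h import *
rel((.30,-.40,.38),-.4)
rel((.45,-.12,.40),.066)
E
```

```text
t 0.1 pos [ 0.203  -0.6169  0.2187] shift [0.5332, -0.5866, -0.5368] turn [-0.001, -0.0005, -0.5686] rows 6.9
t 0.1 pos [ 0.203  -0.6169  0.2187] shift [1.2998, -1.3171, -0.6023] turn [-0.0009, -0.0007, -0.8793] rows 14.0
```

Call:
drive_tool(motion=[[[0.53, -0.59, -0.54], [0, 0, -0.57]], [[0.53, -0.59, -0.54], [0, 0, -0.57]], [[0.53, -0.59, -0.54], [0, 0, -0.57]], [[0.53, -0.59, -0.54], [0, 0, -0.57]], [[0.53, -0.59, -0.54], [0, 0, -0.57]], [[0.53, -0.59, -0.54], [0, 0, -0.57]], [[0.53, -0.59, -0.54], [0, 0, -0.57]], [[0.53, -0.59, -0.54], [0, 0, -0.57]]])

```text
t: 0.77
ee_pos: [0.3039, -0.3948, 0.3859]
tcp_rot: [2.6, 1.752, 0.006]
ft_force: [1.4, -0.6, -0.7]
opening: 0.0939
```

Run:
```python
from h import *
rel((.45,-.12,.40),.066)
```

```text
t 0.8 pos [ 0.3039 -0.3948  0.3859] shift [1.032, 0.1078, -0.0463] turn [0.0047, 0.0011, -0.3006] rows 7.5
```

Call:
drive_tool(motion=[[[1.0, 0.11, -0.05], [0, 0, -0.3]], [[1.0, 0.11, -0.05], [0, 0, -0.3]], [[1.0, 0.11, -0.05], [0, 0, -0.3]], [[1.0, 0.11, -0.05], [0, 0, -0.3]], [[1.0, 0.11, -0.05], [0, 0, -0.3]], [[1.0, 0.11, -0.05], [0, 0, -0.3]], [[1.0, 0.11, -0.05], [0, 0, -0.3]], [[1.0, 0.11, -0.05], [0, 0, -0.3]], [[1.0, 0.11, -0.05], [0, 0, -0.3]], [[1.0, 0.11, -0.05], [0, 0, -0.3]]])

```text
t: 1.6
ee_pos: [0.4452, -0.1365, 0.3959]
tcp_rot: [-2.162, -2.278, 0.002]
ft_force: [0.4, -0.2, -0.4]
opening: 0.0942
```

Run:
```python
from h import *
st,im=wpose("w1"); T=wristT(st); m=camera_model("wrist"); print(st["ee_pos"],st["tcp_rot"],repr(T.round(4)))
p=[.4449,-.0705,.0663]
print(proj(m,fr(p,np.array([[0,0,164],[0,-142,176],[0,-142-36,176],[0,-142+36,176]])/1e3),T).round(0))
cv2.imwrite("pics/w1b.png",cv2.resize(im,None,fx=1.56,fy=1.56,interpolation=cv2.INTER_CUBIC))
```

```text
[ 0.44516901 -0.13651692  0.39591723] [-2.16229446e+00 -2.27815186e+00  1.98401317e-03] array([[ 0.9986, -0.0518, -0.0123,  0.4419],
       [ 0.0532,  0.9649,  0.2572, -0.0625],
       [-0.0015, -0.2575,  0.9663,  0.5608],
       [ 0.    ,  0.    ,  0.    ,  1.    ]])
[[259. 124.]
 [261. 226.]
 [261. 249.]
 [260. 202.]]
```

View pics/w1b.png

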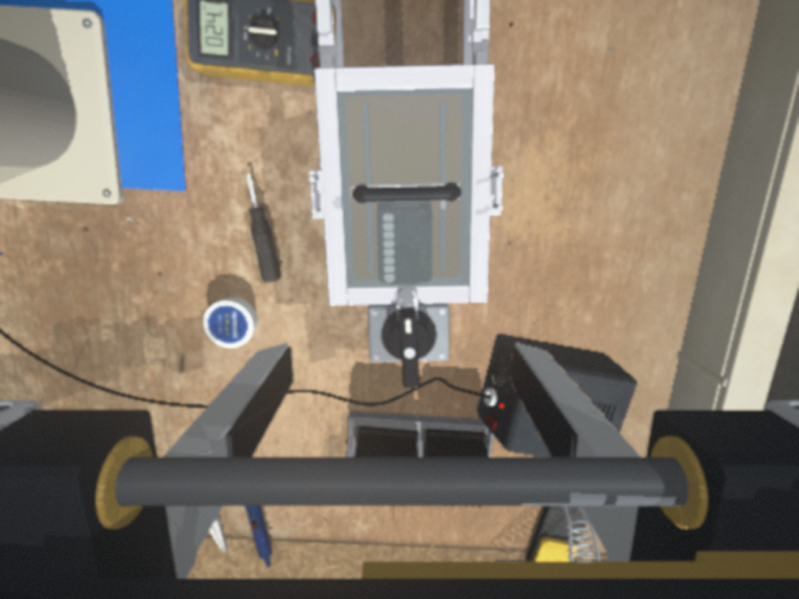

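Run:
```python
from h import *
m=camera_model("wrist")
T=np.array([[ 0.9986, -0.0518, -0.0123,  0.4419],[ 0.0532,  0.9649,  0.2572, -0.0625],[-0.0015, -0.2575,  0.9663,  0.5608],[0,0,0,1]])
q=lambda L:np.array(L)/1.5625
p,r=fit([(m,T,[[-79,108,129],[79,108,129],[-79,-108,129],[79,-108,129]],q([[315,70],[494,66],[330,305],[488,302]])),
(m,T,[[-36,0,170],[36,0,170]],q([[360,192],[455,191]]))],[.445,-.07,.066]); print(p,r.round(1).tolist())
print(fr(p,[[0,-.142,.162],[0,0,.164]]))
print("bar",pix(m,q([408,298]),.176,T),pix(m,q([411,387]),.176,T))
print("tested mid", pix(m,q([405,243]),.118,T))
rel((*fr(p,[[0,-.142,.162]])[0,:2],.30),p[2])
```

```text
[ 0.4464405  -0.0697659   0.07511067] [[-0.5, -1.7], [0.6, -1.9], [-0.1, 0.3], [0.0, 0.1], [3.1, 1.4], [-3.4, 0.9]]
[[ 0.45709619 -0.21136553  0.162     ]
 [ 0.4464405  -0.0697659   0.164     ]]
bar [ 0.45213272 -0.15961449  0.176     ] [ 0.45982099 -0.24524368  0.176     ]
tested mid [ 0.44752942 -0.11845598  0.118     ]
t 1.6 pos [ 0.4448 -0.1376  0.3959] shift [-0.2475, 0.0293, 0.3199] turn [-0.001, 0.0004, -0.0169] rows 2.9
```

Call:
drive_tool(motion=[[[-0.247, 0.03, 0.32], [0, 0, -0.017]], [[-0.247, 0.03, 0.32], [0, 0, -0.017]], [[-0.247, 0.03, 0.32], [0, 0, -0.017]], [[-0.247, 0.03, 0.32], [0, 0, -0.017]], [[-0.247, 0.03, 0.32], [0, 0, -0.017]], [[-0.247, 0.03, 0.32], [0, 0, -0.017]], [[-0.247, 0.03, 0.32], [0, 0, -0.017]]])

```text
t: 2.23
ee_pos: [0.4589, -0.2093, 0.3018]
tcp_rot: [2.132, 2.304, 0.001]
ft_force: [0.8, 0.3, -0.7]
opening: 0.0942
```

Run:
```python
from h import *
rel((.4571,-.2113,.159),.072)
```

```text
t 2.2 pos [ 0.4589 -0.2093  0.3018] shift [-0.0058, -0.0074, 0.4761] turn [0.0014, 0.0006, 0.0036] rows 3.4
```

Call:
drive_tool(motion=[[[-0.006, -0.007, 0.1], [0, 0, 0.003]], [[-0.006, -0.007, 0.2], [0, 0, 0.003]], [[-0.006, -0.007, 0.3], [0, 0, 0.003]], [[-0.006, -0.007, 0.38], [0, 0, 0.003]], [[-0.006, -0.007, 0.44], [0, 0, 0.003]], [[-0.006, -0.007, 0.475], [0, 0, 0.003]], [[-0.006, -0.007, 0.475], [0, 0, 0.003]]])

```text
t: 2.82
ee_pos: [0.456, -0.2105, 0.1574]
tcp_rot: [-2.136, -2.301, 0.001]
ft_force: [-0.6, 0.2, 0.7]
opening: 0.0937
```

Call:
drive_tool(motion=[[[0, 0, 0], [0, 0, 0]], [[0, 0, 0], [0, 0, 0]], [[0, 0, 0], [0, 0, 0]], [[0, 0, 0], [0, 0, 0]], [[0, 0, 0], [0, 0, 0]], [[0, 0, 0], [0, 0, 0]], [[0, 0, 0], [0, 0, 0]], [[0, 0, 0], [0, 0, 0]], [[0, 0, 0], [0, 0, 0]], [[0, 0, 0], [0, 0, 0]]], claw=-1, grip_force=20)

```text
t: 3.65
ee_pos: [0.4562, -0.2114, 0.158]
tcp_rot: [-2.139, -2.301, 0.001]
ft_force: [-1.0, 0.3, 2.6]
opening: 0.0401
```

Call:
drive_tool(motion=[[[0, 0, 0], [0, 0, 0]], [[0, 0, 0], [0, 0, 0]], [[0, 0, 0], [0, 0, 0]], [[0, 0, 0], [0, 0, 0]], [[0, 0, 0], [0, 0, 0]], [[0, 0, 0], [0, 0, 0]]])

```text
t: 4.15
ee_pos: [0.4562, -0.2114, 0.158]
tcp_rot: [-2.139, -2.301, 0.0]
ft_force: [-1.9, 0.1, 2.8]
opening: 0.0407
```

The fingers stopped on the 42 mm hub (opening 40 mm), so I'm too low. I'll ease off, go up 12 mm and close again.

Call:
drive_tool(motion=[[[0, 0, 0], [0, 0, 0]], [[0, 0, 0], [0, 0, 0]], [[0, 0, 0], [0, 0, 0]], [[0, 0, -0.02], [0, 0, 0]], [[0, 0, -0.04], [0, 0, 0]], [[0, 0, -0.04], [0, 0, 0]]], claw=0.2)

```text
t: 4.65
ee_pos: [0.4575, -0.2116, 0.1713]
tcp_rot: [2.137, 2.299, 0.002]
ft_force: [0.6, 0.7, 0.5]
opening: 0.0567
```

Call:
drive_tool(motion=[[[0, 0, 0], [0, 0, 0]], [[0, 0, 0], [0, 0, 0]], [[0, 0, 0], [0, 0, 0]], [[0, 0, 0], [0, 0, 0]], [[0, 0, 0], [0, 0, 0]], [[0, 0, 0], [0, 0, 0]], [[0, 0, 0], [0, 0, 0]], [[0, 0, 0], [0, 0, 0]], [[0, 0, 0], [0, 0, 0]], [[0, 0, 0], [0, 0, 0]]], claw=-1, grip_force=25)

```text
t: 5.48
ee_pos: [0.4562, -0.2114, 0.1699]
tcp_rot: [-2.138, -2.301, 0.001]
ft_force: [-0.9, -0.4, 0.5]
opening: 0.016
```

Call:
drive_tool(motion=[[[0, 0, 0], [0, 0, -0.08]], [[0, 0, 0], [0, 0, -0.16]], [[0, 0, 0], [0, 0, -0.24]], [[0, 0, 0], [0, 0, -0.32]], [[0, 0, 0], [0, 0, -0.4]], [[0, 0, 0], [0, 0, -0.48]], [[0, 0, 0], [0, 0, -0.56]], [[0, 0, 0], [0, 0, -0.62]], [[0, 0, 0], [0, 0, -0.62]]])

```text
t: 6.23
ee_pos: [0.4566, -0.2111, 0.1699]
tcp_rot: [0.877, 3.017, 0.002]
ft_force: [-0.1, 0.6, 0.2]
opening: 0.016
```

Run:
```python
from h import *
s=get_state(); print(s["ft_force"],s["ft_torque"],s["joints"])
rel((.4565,-.2114,.17),.075+1.571+.02)
```

```text
[-0.12085695  0.64952435  0.22332837] [ 0.23063495 -0.18514804  0.08238345] [ 0.81591011  0.55878678 -0.64463446  1.96305375  0.47221923  0.77268632
  0.90267833]
t 6.2 pos [ 0.4566 -0.2111  0.1699] shift [-0.0003, -0.0009, -0.0004] turn [0.0008, 0.0001, -0.4408] rows 5.3
```

Call:
drive_tool(motion=[[[0, 0, 0], [0, 0, -0.08]], [[0, 0, 0], [0, 0, -0.16]], [[0, 0, 0], [0, 0, -0.24]], [[0, 0, 0], [0, 0, -0.32]], [[0, 0, 0], [0, 0, -0.4]], [[0, 0, 0], [0, 0, -0.44]], [[0, 0, 0], [0, 0, -0.44]], [[0, 0, 0], [0, 0, -0.44]]])

```text
t: 6.9
ee_pos: [0.4568, -0.2108, 0.1699]
tcp_rot: [-0.138, 3.138, 0.002]
ft_force: [-0.1, 2.1, -2.5]
opening: 0.0158
```

Run:
```python
from h import *
s=get_state(); print(s["ft_force"],s["ft_torque"],s["joints"])
rel((.4565,-.2114,.17),.075+1.571)
```

```text
[-0.08426984  2.07264282 -2.49669899] [ 0.70700849 -0.35053336 -0.32851181] [ 0.92494639  0.60975963 -0.82649214  1.96026156  0.60182207  0.835352
  1.42456809]
t 6.9 pos [ 0.4568 -0.2108  0.1699] shift [0.0011, -0.002, -0.0004] turn [0.0009, 0.0005, 0.0084] rows 0.1
```

Call:
drive_tool(motion=[[[0, 0, 0], [0, 0, 0]], [[0, 0, 0], [0, 0, 0]], [[0, 0, 0], [0, 0, 0]], [[0, 0, 0], [0, 0, 0]], [[0, 0, -0.1], [0, 0, 0]], [[0, 0, -0.2], [0, 0, 0]], [[0, 0, -0.3], [0, 0, 0]], [[0, 0, -0.3], [0, 0, 0]]], claw=0.2)

```text
t: 7.57
ee_pos: [0.4597, -0.2117, 0.2649]
tcp_rot: [-0.144, 3.13, -0.006]
ft_force: [0.8, -0.5, -0.6]
opening: 0.0562
```

Run:
```python
from h import *
m=camera_model("wrist")
st,im=wpose("w2"); T=wristT(st)
cv2.imwrite("pics/w2b.png",im)
rel((.4464,-.0698,.26),.075+1.571)
```

```text
t 7.6 pos [ 0.4583 -0.2119  0.2626] shift [-0.0037, 0.4752, 0.007] turn [-0.0022, 0.0033, 0.0107] rows 3.4
```

View pics/w2b.png

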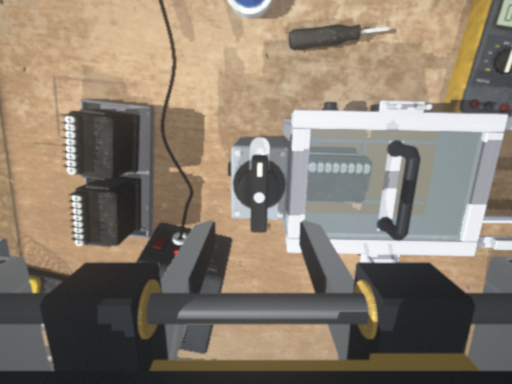

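Run:
```python
from h import *
m=camera_model("wrist"); st=get_state(); T=wristT(st)
print(pix(m,(411,192),.17,T),"ends",pix(m,(403,148),.17,T),pix(m,(402,234),.17,T), "iso",pix(m,(260,188),.17,T))
p,r=fit([(m,T,[[-79,108,129],[79,108,129],[-79,-108,129],[79,-108,129]],np.array([[505,114],[474,252],[290,113],[290,252.]]))],[.446,-.07,.075]);print(p,r.round(1).tolist())
```

```text
[ 0.43766094 -0.07147901  0.17      ] ends [ 0.39857244 -0.08792947  0.17      ] [ 0.47961302 -0.07039198  0.17      ] iso [ 0.44687966 -0.21104784  0.17      ]
[ 0.44557281 -0.07294343  0.09127713] [[1.2, -1.3], [0.6, 4.5], [-0.4, -0.5], [-4.6, 4.0]]
```

Call:
drive_tool(motion=[[[-0.004, 0.2, 0.0], [0, 0, 0.008]], [[-0.004, 0.475, 0.007], [0, 0, 0.008]], [[-0.004, 0.475, 0.007], [0, 0, 0.008]], [[-0.004, 0.475, 0.007], [0, 0, 0.008]], [[-0.004, 0.475, 0.007], [0, 0, 0.008]], [[-0.004, 0.475, 0.007], [0, 0, 0.008]], [[-0.004, 0.475, 0.007], [0, 0, 0.008]]])

```text
t: 8.2
ee_pos: [0.4442, -0.0708, 0.2572]
tcp_rot: [0.123, -3.138, 0.001]
ft_force: [0.9, -0.8, 0.2]
opening: 0.0564
```

Run:
```python
from h import *
rel((.4464,-.0698,.158),.075+1.571)
```

```text
t 8.2 pos [ 0.4442 -0.0708  0.2572] shift [-0.0079, 0.0031, 0.3306] turn [-0.0004, -0.0009, 0.0023] rows 2.4
```

Call:
drive_tool(motion=[[[-0.006, 0.003, 0.1], [0, 0, 0]], [[-0.006, 0.003, 0.19], [0, 0, 0]], [[-0.006, 0.003, 0.26], [0, 0, 0]], [[-0.006, 0.003, 0.31], [0, 0, 0]], [[-0.006, 0.003, 0.325], [0, 0, 0]], [[-0.006, 0.003, 0.325], [0, 0, 0]]])

```text
t: 8.7
ee_pos: [0.4454, -0.0696, 0.1591]
tcp_rot: [0.122, -3.136, -0.001]
ft_force: [-0.4, 1.4, 0.4]
opening: 0.0566
```

Call:
drive_tool(motion=[[[0, 0, 0], [0, 0, 0]], [[0, 0, 0], [0, 0, 0]], [[0, 0, 0], [0, 0, 0]], [[0, 0, 0], [0, 0, 0]], [[0, 0, 0], [0, 0, 0]], [[0, 0, 0], [0, 0, 0]], [[0, 0, 0], [0, 0, 0]], [[0, 0, 0], [0, 0, 0]], [[0, 0, 0], [0, 0, 0]], [[0, 0, 0], [0, 0, 0]]], claw=-1, grip_force=30)

```text
t: 9.53
ee_pos: [0.4464, -0.0684, 0.1605]
tcp_rot: [-0.126, 3.139, -0.001]
ft_force: [-0.3, -1.3, 3.2]
opening: 0.011
```

Call:
drive_tool(motion=[[[0, 0, -0.02], [0, 0, 0]], [[0, 0, -0.04], [0, 0, 0]], [[0, 0, -0.04], [0, 0, 0]], [[0, 0, -0.04], [0, 0, 0]], [[0, 0, -0.04], [0, 0, 0]]])

```text
t: 9.95
ee_pos: [0.4463, -0.0683, 0.1724]
tcp_rot: [-0.126, 3.139, 0.0]
ft_force: [1.3, 0.2, -4.0]
opening: 0.011
```

Run:
```python
from h import *
s=get_state();print(s["ft_force"],s["ee_pos"],s["opening"])
b=np.array([-np.sin(.075),np.cos(.075),0])*.207
rel(s["ee_pos"]+b,.075+1.571)
```

```text
[ 1.29263195  0.19726776 -4.02266112] [ 0.44627915 -0.06831412  0.17236084] 0.011044636815553871
t 9.9 pos [ 0.4463 -0.0683  0.1724] shift [-0.0035, 0.69, 0.0001] turn [0.0001, 0.0002, 0.0033] rows 5.0
```

Call:
drive_tool(motion=[[[0, 0.07, 0], [0, 0, 0]], [[0, 0.14, 0], [0, 0, 0]], [[-0.001, 0.21, 0], [0, 0, 0]], [[-0.001, 0.28, 0], [0, 0, 0]], [[-0.002, 0.35, 0], [0, 0, 0]], [[-0.002, 0.42, 0], [0, 0, 0]], [[-0.003, 0.49, 0], [0, 0, 0]], [[-0.003, 0.55, 0], [0, 0, 0]], [[-0.003, 0.55, 0], [0, 0, 0]]])

```text
t: 10.7
ee_pos: [0.4339, 0.1003, 0.1728]
tcp_rot: [-0.133, 3.137, 0.005]
ft_force: [1.5, 2.1, -5.0]
opening: 0.0111
```

Run:
```python
from h import *
s=get_state();print(s["ft_force"],s["ft_torque"],s["ee_pos"],s["opening"])
a=np.array([.4463,-.0683,.1724])
b=np.array([-np.sin(.075),np.cos(.075),0])*.208
rel(a+b,.075+1.571)
```

```text
[ 1.46372897  2.11196142 -5.00494477] [ 0.38681165 -0.60220173 -0.02872773] [0.43392638 0.10034165 0.17276434] 0.01108995672804504
t 10.7 pos [0.4339 0.1003 0.1728] shift [-0.0003, 0.1297, 0.0016] turn [0.0022, 0.0011, 0.0066] rows 0.9
```

Smooth, with small side forces. Now I'll go to the stop and lower.

Call:
drive_tool(motion=[[[0, 0.06, 0], [0, 0, 0.002]], [[0, 0.11, 0], [0, 0, 0.004]], [[0, 0.133, 0.001], [0, 0, 0.006]], [[0, 0.133, 0.001], [0, 0, 0.006]], [[0, 0.133, 0.001], [0, 0, 0.006]]])

```text
t: 11.12
ee_pos: [0.4313, 0.1358, 0.1721]
tcp_rot: [-0.112, 3.139, 0.001]
ft_force: [3.3, 1.6, -4.4]
opening: 0.0106
```

Call:
drive_tool(motion=[[[0, 0, 0.01], [0, 0, 0]], [[0, 0, 0.02], [0, 0, 0]], [[0, 0, 0.03], [0, 0, 0]], [[0, 0, 0.037], [0, 0, 0]], [[0, 0, 0.037], [0, 0, 0]], [[0, 0, 0.037], [0, 0, 0]]])

```text
t: 11.62
ee_pos: [0.4312, 0.1355, 0.1609]
tcp_rot: [-0.111, 3.139, -0.001]
ft_force: [5.2, 0.1, -5.2]
opening: 0.0111
```

Call:
drive_tool(motion=[[[0, 0, 0], [0, 0, 0]], [[0, 0, 0], [0, 0, 0]], [[0, 0, 0], [0, 0, 0]], [[0, 0, 0], [0, 0, 0]], [[0, 0, 0], [0, 0, 0]], [[0, 0, 0], [0, 0, 0]], [[0, 0, -0.1], [0, 0, 0]], [[0, 0, -0.2], [0, 0, 0]], [[0, 0, -0.3], [0, 0, 0]], [[0, 0, -0.4], [0, 0, 0]]], claw=0.4)

```text
t: 12.45
ee_pos: [0.4301, 0.1361, 0.2823]
tcp_rot: [0.113, -3.139, -0.0]
ft_force: [0.9, -0.1, -1.0]
opening: 0.0661
```

Run:
```python
from h import *
rel((.47,-.17,.40),.075+1.571)
```

```text
t 12.4 pos [0.4301 0.1361 0.2823] shift [-0.059, -1.0272, -0.3927] turn [0.0001, -0.0006, -0.0022] rows 7.9
```

Call:
drive_tool(motion=[[[-0.06, -0.2, -0.2], [0, 0, 0]], [[-0.06, -0.4, -0.39], [0, 0, 0]], [[-0.06, -1.0, -0.39], [0, 0, 0]], [[-0.06, -1.0, -0.39], [0, 0, 0]], [[-0.06, -1.0, -0.39], [0, 0, 0]], [[-0.06, -1.0, -0.39], [0, 0, 0]], [[-0.06, -1.0, -0.39], [0, 0, 0]], [[-0.06, -1.0, -0.39], [0, 0, 0]], [[-0.06, -1.0, -0.39], [0, 0, 0]], [[-0.06, -1.0, -0.39], [0, 0, 0]]], claw=1)

```text
t: 13.28
ee_pos: [0.4698, -0.1641, 0.3977]
tcp_rot: [0.104, -3.14, -0.001]
ft_force: [0.5, 0.4, -0.3]
opening: 0.0938
```

Call:
drive_tool(motion=[[[0, 0, 0], [0, 0, 0]], [[0, 0, 0], [0, 0, 0]], [[0, 0, 0], [0, 0, 0]]])

```text
t: 13.53
ee_pos: [0.4699, -0.1601, 0.398]
tcp_rot: [0.117, -3.139, 0.0]
ft_force: [0.0, -0.3, -1.2]
opening: 0.094
```

Run:
```python
from h import *
st,im=wpose("w3"); T=wristT(st); np.save("T3.npy",T)
cv2.imwrite("pics/w3b.png",cv2.resize(im,None,fx=1.5625,fy=1.5625,interpolation=cv2.INTER_CUBIC)); print(st["ee_pos"],st["tcp_rot"])
```

```text
[ 0.46989237 -0.16014202  0.39798558] [ 1.16858442e-01 -3.13910886e+00  5.29608570e-06]
```

View pics/w3b.png

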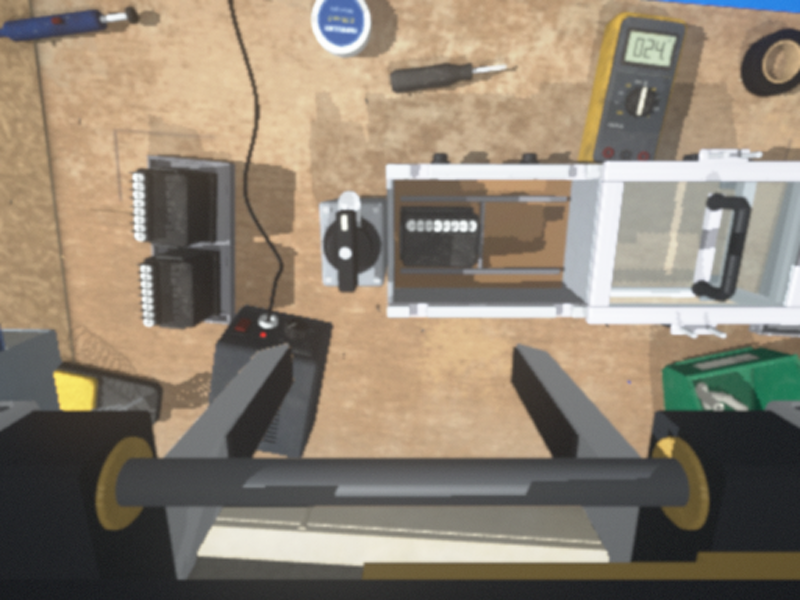

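```bash
cat >> h.py <<'E'
def cub(im,m,T,p,z0,c=(0,255,0),sx=31,sy=42,h=73):
    P=np.array([[a*sx,b*sy,z] for z in(z0,z0+h) for a,b in((-1,-1),(1,-1),(1,1),(-1,1))])/1e3
    q=proj(m,fr(p,P),T)*1.5625
    for k in range(4):
        for i,j in((k,(k+1)%4),(k+4,(k+1)%4+4),(k,k+4)): cv2.line(im,tuple(map(int,q[i])),tuple(map(int,q[j])),c,1,cv2.LINE_AA)
E
python3 - <<'E'
from h import *
m=camera_model("wrist");T=np.load("T3.npy");S=camera_model("scene");q=lambda L:np.array(L)/1.5625
s=lambda L:np.array(L)/2.66+[175,135]
C=[[99,48,18],[99,-48,18],[-99,-48,18],[-99,48,18]]
pin,r=fit([(S,None,C,s([[172,520],[135,585],[5,508],[45,445]])),(m,T,[[99,48,18],[-99,48,18],[-99,-48,18]],q([[233,322],[233,160],[152,157]]))],[.486,-.415,0])
print("in",pin,r.round(1).tolist())
pb,r=fit([(m,T,[[-77,-108,117],[77,-108,117],[-36,100,170+0],[-42,-173,124],[42,-173,124]][:2],q([[387,166],[387,317]])),
 (m,T,[[-79,99,129],[79,99,129]],q([[605,163],[587,322]]))],[.446,-.07,.075])
print("box",pb,r.round(1).tolist())
im=cv2.imread("pics/w3b.png")
b=[.4464,-.0705,.075]
t=fr(b,[[0,-.052,0]])[0]; cub(im,m,T,[t[0],t[1],b[2]],30)
cub(im,m,T,b,105,(0,0,255),70,108,0)
cub(im,m,T,b,117,(255,0,255),77,108,0)
for k in(-.047,.047):
    t=fr(pin,[[k,0,0]])[0]; cub(im,m,T,[t[0],t[1],pin[2]+np.pi/2],4)
cub(im,m,T,pin,18,(0,0,255),99,48,0)
cv2.imwrite("pics/o3.png",cv2.resize(im[130:340,110:630],None,fx=1.5,fy=1.5))
E
```

```text
in [ 0.48421051 -0.4133756  -0.01385764] [[0.4, -1.1], [-0.3, 0.5], [-0.6, -0.7], [-0.1, -1.3], [0.5, 1.5], [-0.2, 1.5], [-1.7, -1.6]]
box [ 0.44759322 -0.07100482  0.0739653 ] [[-1.9, -1.0], [-1.1, 1.5], [1.5, -0.7], [1.1, 1.9]]
```

View pics/o3.png

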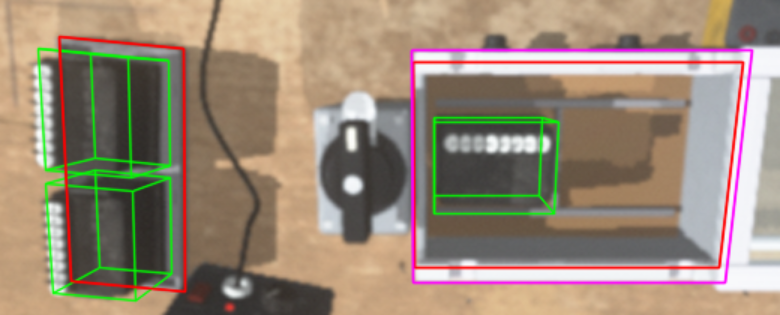

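Run:
```python
from h import *
print(get_state()["joints"])
rel((.450,-.125,.25),.0745)
```

```text
[ 0.94497701  0.34536006 -0.94114609  1.63227179  0.28717171  1.31134584
  1.60228731]
t 13.6 pos [ 0.47   -0.1604  0.398 ] shift [0.0575, 0.1226, 0.4933] turn [-0.0002, -0.0001, 1.0469] rows 12.6
```

Call:
drive_tool(motion=[[[0.057, 0.122, 0.1], [0, 0, 0.08]], [[0.057, 0.122, 0.2], [0, 0, 0.16]], [[0.057, 0.122, 0.3], [0, 0, 0.24]], [[0.057, 0.122, 0.3], [0, 0, 0.32]], [[0.057, 0.122, 0.3], [0, 0, 0.4]], [[0.057, 0.122, 0.3], [0, 0, 0.48]], [[0.057, 0.122, 0.3], [0, 0, 0.56]], [[0.057, 0.122, 0.3], [0, 0, 0.64]], [[0.057, 0.122, 0.3], [0, 0, 0.72]], [[0.057, 0.122, 0.3], [0, 0, 0.8]]], claw=0.75)

```text
t: 14.42
ee_pos: [0.4503, -0.1256, 0.3081]
tcp_rot: [1.686, 2.651, 0.0]
ft_force: [0.0, -0.3, 0.1]
opening: 0.082
```

Run:
```python
from h import *
rel((.450,-.125,.22),.0745)
```

```text
t 14.4 pos [ 0.4503 -0.1256  0.3081] shift [0.0024, -0.0001, 0.2936] turn [0.0001, 0.0001, 0.2423] rows 2.9
```

Call:
drive_tool(motion=[[[0.002, 0, 0.1], [0, 0, 0.08]], [[0.002, 0, 0.2], [0, 0, 0.16]], [[0.002, 0, 0.293], [0, 0, 0.242]], [[0.002, 0, 0.293], [0, 0, 0.242]], [[0.002, 0, 0.293], [0, 0, 0.242]]])

```text
t: 14.83
ee_pos: [0.4495, -0.125, 0.2198]
tcp_rot: [-2.124, -2.312, 0.002]
ft_force: [0.5, -0.2, 0.5]
opening: 0.0822
```

Run:
```python
from h import *
st,im=wpose("w4"); T=wristT(st); m=camera_model("wrist")
rel((.450,-.125,.076),.0745)
im=cv2.resize(im,None,fx=1.5625,fy=1.5625,interpolation=cv2.INTER_CUBIC)
cub(im,m,T,[.4509,-.1263,.0745],30); cub(im,m,T,[.4467,-.0705,.0745],117,(255,0,255),77,108,0)
cv2.imwrite("pics/o4.png",im[:420])
```

```text
t 14.9 pos [ 0.4507 -0.1253  0.2209] shift [0.0011, -0.0025, 0.483] turn [0.0004, -0.0001, 0.0064] rows 3.5
```

View pics/o4.png

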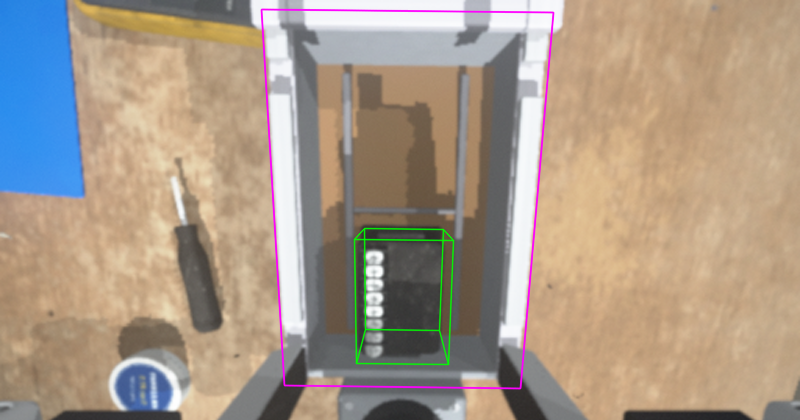

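Call:
drive_tool(motion=[[[0.001, -0.005, 0.1], [0, 0, 0.006]], [[0.001, -0.005, 0.2], [0, 0, 0.006]], [[0.001, -0.005, 0.29], [0, 0, 0.006]], [[0.001, -0.005, 0.37], [0, 0, 0.006]], [[0.001, -0.005, 0.43], [0, 0, 0.006]], [[0.001, -0.005, 0.47], [0, 0, 0.006]], [[0.001, -0.005, 0.48], [0, 0, 0.006]], [[0.001, -0.005, 0.48], [0, 0, 0.006]]])

```text
t: 15.55
ee_pos: [0.4498, -0.126, 0.0768]
tcp_rot: [2.139, 2.299, 0.002]
ft_force: [-0.5, -0.8, -0.2]
opening: 0.0823
```

Call:
drive_tool(motion=[[[0, 0, 0], [0, 0, 0]], [[0, 0, 0], [0, 0, 0]], [[0, 0, 0], [0, 0, 0]], [[0, 0, 0], [0, 0, 0]], [[0, 0, 0], [0, 0, 0]], [[0, 0, 0], [0, 0, 0]], [[0, 0, 0], [0, 0, 0]]], claw=-1, grip_force=45)

```text
t: 16.13
ee_pos: [0.4476, -0.1264, 0.0769]
tcp_rot: [-2.143, -2.297, 0.003]
ft_force: [-3.0, 0.0, 6.9]
opening: 0.062
```

Call:
drive_tool(motion=[[[0, 0, -0.05], [0, 0, 0]], [[0, 0, -0.15], [0, 0, 0]], [[0, 0, -0.27], [0, 0, 0]], [[0, 0, -0.39], [0, 0, 0]], [[0, 0, -0.51], [0, 0, 0]], [[0, 0, -0.63], [0, 0, 0]], [[0, 0, -0.74], [0, 0, 0]], [[0, 0, -0.74], [0, 0, 0]]])

```text
t: 16.8
ee_pos: [0.4517, -0.1262, 0.3034]
tcp_rot: [2.136, 2.291, 0.007]
ft_force: [1.6, 0.5, -7.3]
opening: 0.0619
```

Run:
```python
from h import *
s=get_state();print(s["ft_force"],s["opening"],s["joints"])
rel((.42,.11,.30),.8)
rel((.439,.3494,.30),1.552)
```

```text
[ 1.62916277  0.45691748 -7.26944825] 0.06192701561085677 [ 0.64156637  0.30018929 -0.56031469  1.88107972  0.19009612  1.00165609
  0.06990606]
t 16.8 pos [ 0.4517 -0.1262  0.3034] shift [0.7928, -0.0504, 0.0079] turn [0.0055, 0.0049, -0.4867] rows 5.8
t 16.8 pos [ 0.4517 -0.1262  0.3034] shift [1.5844, 0.0685, 0.0061] turn [0.0035, 0.007, -0.9881] rows 11.9
```

Call:
drive_tool(motion=[[[0.1, -0.01, 0.01], [0, 0, -0.07]], [[0.22, -0.02, 0.01], [0, 0, -0.14]], [[0.34, -0.03, 0.01], [0, 0, -0.21]], [[0.46, -0.04, 0.01], [0, 0, -0.28]], [[0.58, -0.05, 0.01], [0, 0, -0.35]], [[0.7, -0.05, 0.01], [0, 0, -0.42]], [[0.79, -0.05, 0.01], [0, 0, -0.49]], [[0.79, -0.05, 0.01], [0, 0, -0.49]]])

```text
t: 17.47
ee_pos: [0.4149, 0.116, 0.2941]
tcp_rot: [-1.153, -2.919, -0.007]
ft_force: [-0.0, 0.3, -6.7]
opening: 0.0616
```

Run:
```python
from h import *
rel((.439,.3494,.28),1.552)
```

```text
t 17.5 pos [0.4149 0.116  0.2941] shift [0.4728, 0.6228, 0.051] turn [0.0029, -0.0022, -0.489] rows 5.9
```

Call:
drive_tool(motion=[[[0.06, 0.08, 0], [0, 0, -0.07]], [[0.14, 0.18, 0], [0, 0, -0.14]], [[0.22, 0.28, 0], [0, 0, -0.21]], [[0.3, 0.39, 0], [0, 0, -0.28]], [[0.38, 0.5, 0.02], [0, 0, -0.35]], [[0.44, 0.59, 0.03], [0, 0, -0.42]], [[0.472, 0.623, 0.05], [0, 0, -0.489]], [[0.472, 0.623, 0.05], [0, 0, -0.489]], [[0.472, 0.623, 0.05], [0, 0, -0.489]]])

```text
t: 18.22
ee_pos: [0.4432, 0.3413, 0.2772]
tcp_rot: [-0.05, -3.137, 0.005]
ft_force: [0.2, -1.8, -8.8]
opening: 0.0617
```

Run:
```python
from h import *
st,im=wpose("w5"); T=wristT(st); m=camera_model("wrist"); np.save("T5.npy",T)
im=cv2.resize(im,None,fx=1.5625,fy=1.5625,interpolation=cv2.INTER_CUBIC)
cub(im,m,T,[.4389,.3494,-.0188],18,(0,255,0),99,48,0)
cv2.imwrite("pics/o5.png",im)
rel((.439,.3494,.28),1.552)
```

```text
t 18.3 pos [0.4439 0.3403 0.2779] shift [0.0173, 0.0296, -0.0072] turn [-0.0026, -0.0019, -0.0099] rows 0.3
```

View pics/o5.png

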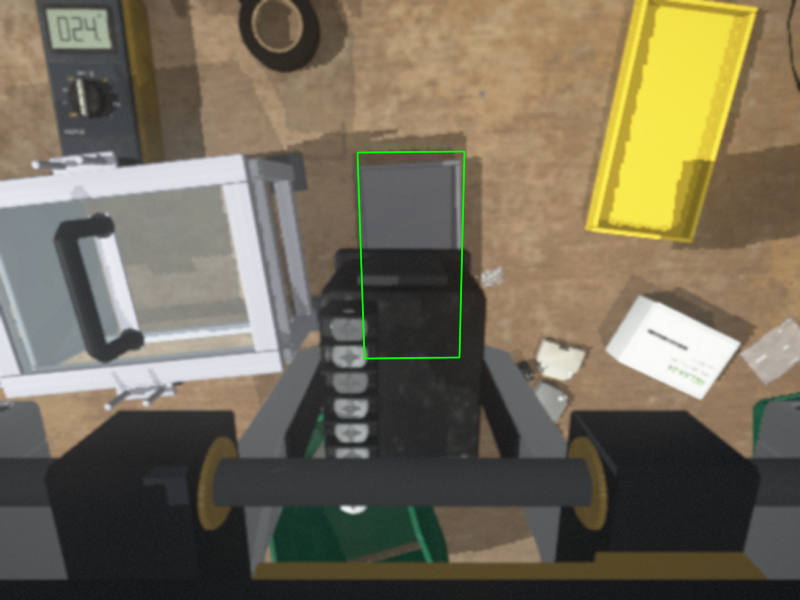

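Call:
drive_tool(motion=[[[-0.003, 0.03, 0.1], [0, 0, -0.01]], [[-0.003, 0.03, 0.22], [0, 0, -0.01]], [[-0.003, 0.03, 0.34], [0, 0, -0.01]], [[-0.003, 0.03, 0.46], [0, 0, -0.01]], [[-0.003, 0.03, 0.56], [0, 0, -0.01]], [[-0.003, 0.03, 0.64], [0, 0, -0.01]], [[-0.003, 0.03, 0.69], [0, 0, -0.01]], [[-0.003, 0.03, 0.72], [0, 0, -0.01]], [[-0.003, 0.03, 0.72], [0, 0, -0.01]]])

```text
t: 19.02
ee_pos: [0.4456, 0.3485, 0.0622]
tcp_rot: [-0.031, -3.139, 0.006]
ft_force: [0.0, -0.3, -7.4]
opening: 0.0616
```

Run:
```python
from h import *
s=get_state();print(s["ft_force"])
rel((.445,.349,.052),1.552)
```

```text
[ 0.02592953 -0.26329509 -7.38120224]
t 19.0 pos [0.4456 0.3485 0.0622] shift [0.002, 0.0017, 0.0342] turn [-0.0024, -0.0013, -0.0007] rows 0.2
```

Call:
drive_tool(motion=[[[0, 0, 0.01], [-0.002, 0, 0]], [[0, 0, 0.02], [-0.002, 0, 0]], [[0, 0, 0.028], [-0.002, 0, 0]], [[0, 0, 0.034], [-0.002, 0, 0]], [[0, 0, 0.037], [-0.002, 0, 0]], [[0, 0, 0.037], [-0.002, 0, 0]]])

```text
t: 19.52
ee_pos: [0.4458, 0.3513, 0.0531]
tcp_rot: [0.027, 3.141, 0.005]
ft_force: [0.1, -0.7, -8.7]
opening: 0.0618
```

Call:
drive_tool(motion=[[[0, 0, 0.005], [0, 0, 0]], [[0, 0, 0.009], [0, 0, 0]], [[0, 0, 0.009], [0, 0, 0]], [[0, 0, 0.009], [0, 0, 0]]])

```text
t: 19.85
ee_pos: [0.4459, 0.3515, 0.0511]
tcp_rot: [0.027, 3.141, 0.005]
ft_force: [-0.8, -0.8, 3.7]
opening: 0.0613
```

Contact is made (force went from -8.7 to +3.7 N). Now I'll release and rise.

Call:
drive_tool(motion=[[[0, 0, 0], [0, 0, 0]], [[0, 0, 0], [0, 0, 0]], [[0, 0, 0], [0, 0, 0]], [[0, 0, 0], [0, 0, 0]], [[0, 0, -0.08], [0, 0, 0]], [[0, 0, -0.2], [0, 0, 0]], [[0, 0, -0.33], [0, 0, 0]], [[0, 0, -0.46], [0, 0, 0]], [[0, 0, -0.6], [0, 0, 0]], [[0, 0, -0.7], [0, 0, 0]]], claw=0.75)

```text
t: 20.68
ee_pos: [0.4459, 0.3516, 0.2638]
tcp_rot: [0.026, 3.139, 0.009]
ft_force: [0.7, 0.6, 0.0]
opening: 0.082
```

Run:
```python
from h import *
st,im=wpose("w6"); T=wristT(st); m=camera_model("wrist")
im=cv2.resize(im,None,fx=1.5625,fy=1.5625,interpolation=cv2.INTER_CUBIC)
cub(im,m,T,[.4445,.349,-.0188],18,(0,255,0),99,48,0)
cub(im,m,T,[.4459,.3515,1.56],4,(0,0,255))
cv2.imwrite("pics/o6.png",im[100:500])
rel((.40,.15,.32),.8)
```

```text
t 20.7 pos [0.4475 0.3543 0.2688] shift [0.1452, -0.6816, -0.1796] turn [0.0094, 0.0025, 0.5025] rows 6.0
```

View pics/o6.png

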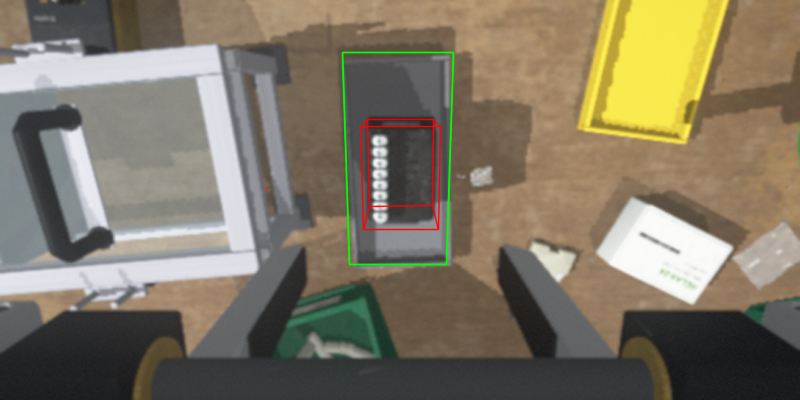

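Call:
drive_tool(motion=[[[0.05, -0.13, -0.17], [0.006, 0, 0]], [[0.05, -0.26, -0.17], [0.006, 0, 0]], [[0.05, -0.39, -0.17], [0.006, 0, 0]], [[0.05, -0.52, -0.17], [0.006, 0, 0]], [[0.05, -0.65, -0.17], [0.006, 0, 0]], [[0.05, -0.78, -0.17], [0.006, 0, 0]], [[0.05, -0.9, -0.17], [0.006, 0, 0]], [[0.05, -1.0, -0.17], [0.006, 0, 0]]])

```text
t: 21.4
ee_pos: [0.425, 0.0472, 0.31]
tcp_rot: [-0.031, -3.141, 0.012]
ft_force: [0.4, 0.1, 0.0]
opening: 0.0822
```

Call:
drive_tool(motion=[[[0, -0.13, 0], [0, 0, 0]], [[0, -0.26, 0], [0, 0, 0]], [[0, -0.39, 0], [0, 0, 0]], [[0, -0.52, 0], [0, 0, 0]], [[0, -0.65, 0], [0, 0, 0]], [[0, -0.78, 0], [0, 0, 0]], [[0, -0.9, 0], [0, 0, 0]], [[0, -1.0, 0], [0, 0, 0]], [[0, -1.0, 0], [0, 0, 0]]])

```text
t: 22.15
ee_pos: [0.4191, -0.2563, 0.311]
tcp_rot: [-0.043, -3.141, 0.011]
ft_force: [-0.3, 0.1, -0.3]
opening: 0.082
```

Run:
```python
from h import *
print(get_state()["joints"])
rel((.46,-.38,.33),1.557)
```

```text
[ 1.20114999  0.44668784 -1.0332342   1.80349692  0.43000369  1.13449033
  1.56661927]
t 22.1 pos [ 0.4191 -0.2563  0.311 ] shift [-0.1475, -0.409, -0.0605] turn [-0.0049, -0.0005, -0.0091] rows 3.2
```

Call:
drive_tool(motion=[[[-0.05, -0.13, -0.06], [-0.005, 0, -0.009]], [[-0.1, -0.26, -0.06], [-0.005, 0, -0.009]], [[-0.15, -0.41, -0.06], [-0.005, 0, -0.009]], [[-0.15, -0.41, -0.06], [-0.005, 0, -0.009]], [[-0.15, -0.41, -0.06], [-0.005, 0, -0.009]], [[-0.15, -0.41, -0.06], [-0.005, 0, -0.009]]])

```text
t: 22.65
ee_pos: [0.4633, -0.3714, 0.3303]
tcp_rot: [-0.005, -3.141, -0.006]
ft_force: [1.0, 1.5, -0.3]
opening: 0.0822
```

Run:
```python
from h import *
st,im=wpose("w7"); T=wristT(st); m=camera_model("wrist")
im=cv2.resize(im,None,fx=1.5625,fy=1.5625,interpolation=cv2.INTER_CUBIC)
pin=[.4842,-.4134,-.0139]
cub(im,m,T,pin,18,(0,0,255),99,48,0)
for k in(-.047,.047):
    t=fr(pin,[[k,0,0]])[0]; cub(im,m,T,[t[0],t[1],pin[2]+np.pi/2],4)
cv2.imwrite("pics/o7.png",im[:470])
print(get_state()["joints"])
rel((.437,-.413,.2),1.557)
```

```text
[ 1.19924294  0.59761584 -0.98393616  1.50583822  0.50321766  1.31139963
  1.73443292]
t 22.7 pos [ 0.4633 -0.3706  0.3308] shift [0.0874, -0.1428, 0.4355] turn [0.002, -0.0002, 0.0083] rows 3.4
```

View pics/o7.png

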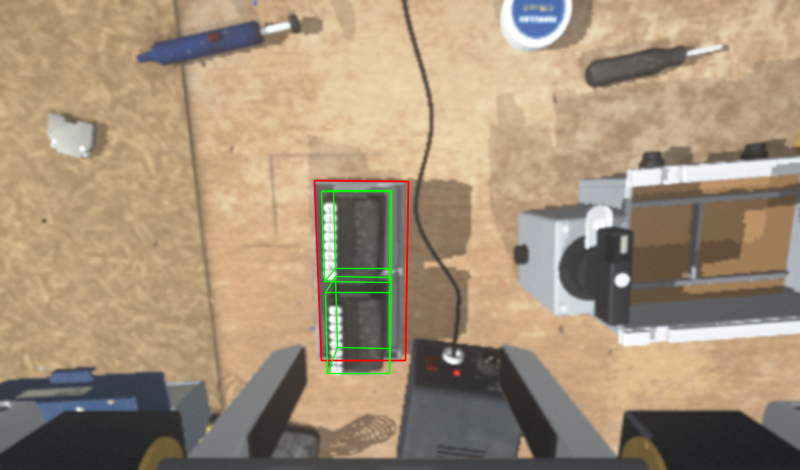

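Call:
drive_tool(motion=[[[0.03, -0.05, 0.13], [0.002, 0, 0.004]], [[0.06, -0.1, 0.26], [0.002, 0, 0.008]], [[0.087, -0.143, 0.38], [0.002, 0, 0.008]], [[0.087, -0.143, 0.435], [0.002, 0, 0.008]], [[0.087, -0.143, 0.435], [0.002, 0, 0.008]], [[0.087, -0.143, 0.435], [0.002, 0, 0.008]]])

```text
t: 23.2
ee_pos: [0.4373, -0.4134, 0.2009]
tcp_rot: [0.021, 3.141, -0.0]
ft_force: [0.3, 0.8, 1.0]
opening: 0.0824
```

Run:
```python
from h import *
rel((.437,-.413,.052),1.557)
```

```text
t 23.2 pos [ 0.4373 -0.4134  0.2009] shift [0.0012, 0.0015, 0.4964] turn [-0.0002, 0.0001, 0.0004] rows 3.6
```

Call:
drive_tool(motion=[[[0.001, 0.001, 0.1], [0, 0, 0]], [[0.001, 0.001, 0.2], [0, 0, 0]], [[0.001, 0.001, 0.3], [0, 0, 0]], [[0.001, 0.001, 0.39], [0, 0, 0]], [[0.001, 0.001, 0.45], [0, 0, 0]], [[0.001, 0.001, 0.485], [0, 0, 0]], [[0.001, 0.001, 0.497], [0, 0, 0]], [[0.001, 0.001, 0.497], [0, 0, 0]]])

```text
t: 23.87
ee_pos: [0.438, -0.4151, 0.0526]
tcp_rot: [0.023, 3.14, -0.004]
ft_force: [-0.7, -0.2, -0.3]
opening: 0.082
```

Call:
drive_tool(motion=[[[0, 0, 0], [0, 0, 0]], [[0, 0, 0], [0, 0, 0]], [[0, 0, 0], [0, 0, 0]], [[0, 0, 0], [0, 0, 0]], [[0, 0, 0], [0, 0, 0]], [[0, 0, 0], [0, 0, 0]], [[0, 0, 0], [0, 0, 0]]], claw=-1)

```text
t: 24.45
ee_pos: [0.4377, -0.4187, 0.0531]
tcp_rot: [0.027, 3.138, -0.011]
ft_force: [0.6, -5.3, 3.6]
opening: 0.062
```

Call:
drive_tool(motion=[[[0, 0, -0.05], [0, 0, 0]], [[0, 0, -0.15], [0, 0, 0]], [[0, 0, -0.28], [0, 0, 0]], [[0, 0, -0.41], [0, 0, 0]], [[0, 0, -0.54], [0, 0, 0]], [[0, 0, -0.67], [0, 0, 0]], [[0, 0, -0.8], [0, 0, 0]], [[0, 0, -0.87], [0, 0, 0]], [[0, 0, -0.87], [0, 0, 0]]])

```text
t: 25.2
ee_pos: [0.4388, -0.4145, 0.3175]
tcp_rot: [0.023, 3.135, -0.009]
ft_force: [0.6, -1.1, -6.7]
opening: 0.062
```

Run:
```python
from h import *
s=get_state(); print(s["ft_force"],s["opening"])
rel((.43,-.20,.31),.8)
rel((.4428,-.0186,.30),.0745)
```

```text
[ 0.62307436 -1.08465501 -6.68774158] 0.062000152274986405
t 25.2 pos [ 0.4388 -0.4145  0.3175] shift [0.0401, 0.7146, 0.0208] turn [-0.0019, 0.0055, 0.5039] rows 6.0
t 25.2 pos [ 0.4388 -0.4145  0.3175] shift [0.0066, 1.32, 0.051] turn [0.0002, 0.0062, 0.9876] rows 11.9
```

Call:
drive_tool(motion=[[[0, 0.08, 0], [0, 0, 0.07]], [[0.01, 0.18, 0], [0, 0, 0.14]], [[0.02, 0.28, 0], [0, 0, 0.21]], [[0.02, 0.38, 0], [0, 0.005, 0.28]], [[0.03, 0.49, 0], [0, 0.005, 0.35]], [[0.04, 0.6, 0], [0, 0.005, 0.42]], [[0.04, 0.71, 0.01], [0, 0.005, 0.5]], [[0.04, 0.71, 0.01], [0, 0.005, 0.5]]])

```text
t: 25.87
ee_pos: [0.4257, -0.1926, 0.3075]
tcp_rot: [-1.162, -2.905, -0.004]
ft_force: [-0.2, 1.5, -7.9]
opening: 0.062
```

Run:
```python
from h import *
rel((.4428,-.0186,.28),.0745)
```

```text
t 25.9 pos [ 0.4257 -0.1926  0.3075] shift [0.3576, 0.4594, 0.095] turn [-0.005, -0.0077, 0.4901] rows 5.9
```

Call:
drive_tool(motion=[[[0.05, 0.07, 0], [0, 0, 0.07]], [[0.11, 0.15, 0], [0, 0, 0.14]], [[0.17, 0.23, 0], [0, 0, 0.21]], [[0.23, 0.31, 0.02], [0, 0, 0.28]], [[0.29, 0.38, 0.04], [0, 0, 0.35]], [[0.34, 0.44, 0.07], [-0.005, -0.008, 0.42]], [[0.358, 0.459, 0.095], [-0.005, -0.008, 0.49]], [[0.358, 0.459, 0.095], [-0.005, -0.008, 0.49]], [[0.358, 0.459, 0.095], [-0.005, -0.008, 0.49]]])

```text
t: 26.62
ee_pos: [0.4438, -0.028, 0.279]
tcp_rot: [2.134, 2.299, -0.007]
ft_force: [0.0, -0.3, -8.4]
opening: 0.0618
```

Run:
```python
from h import *
s=get_state(); print(R.from_rotvec(s["tcp_rot"]).as_matrix()[:,2])
rel((.4428,-.0186,.095),.0745)
```

```text
[ 2.74991126e-04 -6.50813215e-03 -9.99978784e-01]
t 26.6 pos [ 0.4438 -0.028   0.279 ] shift [0.0353, -0.001, 0.6132] turn [-0.0001, 0.0043, 0.0001] rows 4.4
```

Call:
drive_tool(motion=[[[0.028, -0.001, 0], [0, 0.004, 0]], [[0.028, -0.001, 0.02], [0, 0.004, 0]], [[0.028, -0.001, 0.1], [0, 0.004, 0]], [[0.028, -0.001, 0.2], [0, 0.004, 0]], [[0.028, -0.001, 0.2], [0, 0.004, 0]], [[0.028, -0.001, 0.2], [0, 0.004, 0]]])

```text
t: 27.12
ee_pos: [0.4439, -0.0207, 0.2196]
tcp_rot: [2.142, 2.298, 0.001]
ft_force: [0.9, -0.2, -7.0]
opening: 0.0621
```

Run:
```python
from h import *
st,im=wpose("w8"); T=wristT(st); m=camera_model("wrist")
rel((.4428,-.0206,.090),.0745)
im=cv2.resize(im,None,fx=1.5625,fy=1.5625,interpolation=cv2.INTER_CUBIC)
e=st["ee_pos"]; cub(im,m,T,[e[0],e[1],.0745],e[2]*1e3-49)
cv2.imwrite("pics/o8.png",im[:480])
```

```text
t 27.2 pos [ 0.4455 -0.0203  0.2209] shift [-0.0006, -0.0107, 0.4362] turn [0.0028, -0.0, -0.0031] rows 3.1
```

View pics/o8.png

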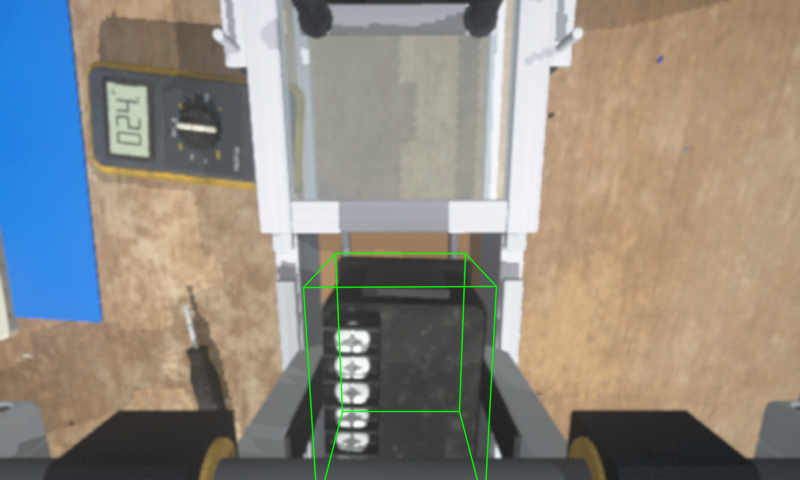

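Call:
drive_tool(motion=[[[0.013, -0.008, 0.05], [0.002, 0, -0.003]], [[0.013, -0.008, 0.13], [0.002, 0, -0.003]], [[0.013, -0.008, 0.22], [0.002, 0, -0.003]], [[0.013, -0.008, 0.3], [0.002, 0, -0.003]], [[0.013, -0.008, 0.36], [0.002, 0, -0.003]], [[0.013, -0.008, 0.4], [0.002, 0, -0.003]], [[0.013, -0.008, 0.42], [0.002, 0, -0.003]], [[0.013, -0.008, 0.42], [0.002, 0, -0.003]], [[0.013, -0.008, 0.42], [0.002, 0, -0.003]]])

```text
t: 27.92
ee_pos: [0.4447, -0.0163, 0.0956]
tcp_rot: [2.135, 2.3, 0.004]
ft_force: [-0.2, 0.1, -7.4]
opening: 0.0622
```

Run:
```python
from h import *
print(get_state()["ft_force"]); rel((.4425,-.0165,.079),.0745)
```

```text
[-0.22353608  0.08850759 -7.40578529]
t 27.9 pos [ 0.4447 -0.0163  0.0956] shift [-0.0, -0.0075, 0.0552] turn [0.0027, 0.0005, -0.0002] rows 0.4
```

Call:
drive_tool(motion=[[[0, -0.007, 0.01], [0, 0, 0]], [[0, -0.007, 0.02], [0, 0, 0]], [[0, -0.007, 0.03], [0, 0, 0]], [[0, -0.007, 0.04], [0, 0, 0]], [[0, -0.007, 0.048], [0, 0, 0]], [[0, -0.007, 0.055], [0, 0, 0]], [[0, -0.007, 0.06], [0, 0, 0]], [[0, -0.007, 0.06], [0, 0, 0]]])

```text
t: 28.58
ee_pos: [0.4413, -0.0164, 0.0788]
tcp_rot: [2.135, 2.299, 0.0]
ft_force: [-5.3, 1.1, 28.0]
opening: 0.0617
```

Call:
drive_tool(motion=[[[0, 0, -0.004], [0, 0, 0]], [[0, 0, -0.004], [0, 0, 0]], [[0, 0, -0.004], [0, 0, 0]], [[0, 0, -0.004], [0, 0, 0]], [[0, 0, -0.08], [0, 0, 0]], [[0, 0, -0.2], [0, 0, 0]], [[0, 0, -0.33], [0, 0, 0]], [[0, 0, -0.46], [0, 0, 0]], [[0, 0, -0.6], [0, 0, 0]], [[0, 0, -0.73], [0, 0, 0]]], claw=0.75)

```text
t: 29.42
ee_pos: [0.4404, -0.0162, 0.2975]
tcp_rot: [2.136, 2.302, 0.002]
ft_force: [1.5, -1.1, 0.0]
opening: 0.0822
```

Run:
```python
from h import *
rel((.42,-.22,.33),.8)
```

```text
t 29.4 pos [ 0.4404 -0.0162  0.2975] shift [-0.6723, -0.1186, -0.1085] turn [0.0009, 0.0004, -0.4833] rows 5.8
```

Call:
drive_tool(motion=[[[-0.12, -0.02, -0.08], [0, 0, -0.07]], [[-0.24, -0.04, -0.11], [0, 0, -0.14]], [[-0.36, -0.06, -0.11], [0, 0, -0.21]], [[-0.48, -0.08, -0.11], [0, 0, -0.28]], [[-0.6, -0.1, -0.11], [0, 0, -0.35]], [[-0.67, -0.12, -0.11], [0, 0, -0.42]], [[-0.67, -0.12, -0.11], [0, 0, -0.483]], [[-0.67, -0.12, -0.11], [0, 0, -0.483]]])

```text
t: 30.08
ee_pos: [0.4191, -0.2213, 0.3278]
tcp_rot: [1.185, 2.909, 0.001]
ft_force: [-0.4, 0.3, 0.1]
opening: 0.0821
```

Run:
```python
from h import *
rel((.50,-.39,.30),1.557)
```

```text
t 30.1 pos [ 0.4191 -0.2213  0.3278] shift [-0.586, -0.214, 0.0926] turn [0.0007, 0.0002, -0.5065] rows 6.1
```

Call:
drive_tool(motion=[[[-0.1, -0.03, 0], [0, 0, -0.07]], [[-0.2, -0.07, 0], [0, 0, -0.14]], [[-0.3, -0.11, 0.02], [0, 0, -0.22]], [[-0.4, -0.15, 0.04], [0, 0, -0.3]], [[-0.5, -0.18, 0.06], [0, 0, -0.38]], [[-0.56, -0.2, 0.09], [0, 0, -0.45]], [[-0.586, -0.214, 0.093], [0, 0, -0.506]], [[-0.586, -0.214, 0.093], [0, 0, -0.506]], [[-0.586, -0.214, 0.093], [0, 0, -0.506]], [[-0.586, -0.214, 0.093], [0, 0, -0.506]]])

```text
t: 30.92
ee_pos: [0.5015, -0.3864, 0.3013]
tcp_rot: [0.021, 3.14, -0.0]
ft_force: [-0.7, -0.1, 0.7]
opening: 0.0826
```

Run:
```python
from h import *
st,im=wpose("w9"); T=wristT(st); m=camera_model("wrist")
im=cv2.resize(im,None,fx=1.5625,fy=1.5625,interpolation=cv2.INTER_CUBIC)
pin=[.4842,-.4134,-.0139]
cub(im,m,T,pin,18,(0,0,255),99,48,0)
t=fr(pin,[[.047,-.004,0]])[0]; cub(im,m,T,[t[0],t[1],pin[2]+np.pi/2],4)
cub(im,m,T,fr([.4467,-.0705,.0745],[[0,.05,0]])[0].tolist()[:2]+[.0745],30)
cv2.imwrite("pics/o9.png",im[:470])
print(st["ee_pos"],st["joints"])
```

```text
[ 0.50148803 -0.38635568  0.30130184] [ 1.12278531  0.67371298 -0.93687559  1.44290428  0.54853758  1.29896501
  1.70233729]
```

View pics/o9.png

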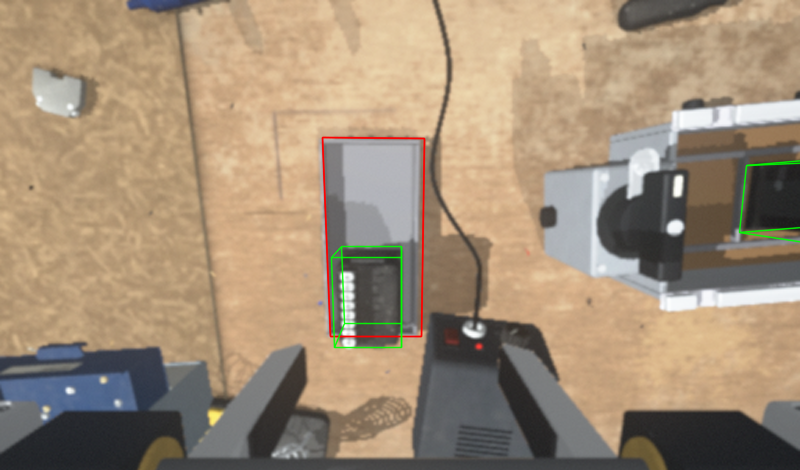

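Run:
```python
from h import *
m=camera_model("wrist");S=camera_model("scene");T=wristT(get_state())
for a,b in(((432,316),(165,495)),((540,328),(230,427))):
    f=lambda P:np.r_[(proj(m,P,T)-np.array(a)/1.5625)[0],(proj(S,P)-(np.array(b)/2.66+[175,135]))[0]]
    r=least_squares(f,[.55,-.35,.06]);print(r.x,r.fun.round(1))
print(pix(m,np.array((402,300))/1.5625,.077,T),pix(m,np.array((348,300))/1.5625,.09,T))
rel((.526,-.418,.2),1.557)
```

```text
[ 0.5598809  -0.35509236  0.02291413] [ 0.9  0.2 -1.4  1.5]
[ 0.58962542 -0.22657143 -0.02545431] [ 1.2 -0.1 -0.8  2.4]
[ 0.5279895  -0.38723853  0.077     ] [ 0.52406254 -0.43409287  0.09      ]
t 31.0 pos [ 0.5014 -0.3865  0.3016] shift [-0.0828, -0.1036, 0.3389] turn [-0.0005, 0.0012, 0.0005] rows 2.6
```

Call:
drive_tool(motion=[[[-0.03, -0.04, 0.1], [0, 0, 0]], [[-0.06, -0.08, 0.2], [0, 0, 0]], [[-0.083, -0.104, 0.28], [0, 0, 0]], [[-0.083, -0.104, 0.339], [0, 0, 0]], [[-0.083, -0.104, 0.339], [0, 0, 0]], [[-0.083, -0.104, 0.339], [0, 0, 0]]])

```text
t: 31.47
ee_pos: [0.5255, -0.4187, 0.1995]
tcp_rot: [0.02, 3.141, 0.0]
ft_force: [-0.2, 0.9, 0.1]
opening: 0.082
```

Run:
```python
from h import *
rel((.526,-.418,.052),1.557)
```

```text
t 31.5 pos [ 0.5255 -0.4187  0.1995] shift [-0.0012, 0.0023, 0.4917] turn [0.0, 0.0004, 0.0009] rows 3.5
```

Call:
drive_tool(motion=[[[0, 0.002, 0.1], [0, 0, 0]], [[0, 0.002, 0.2], [0, 0, 0]], [[0, 0.002, 0.3], [0, 0, 0]], [[0, 0.002, 0.39], [0, 0, 0]], [[0, 0.002, 0.45], [0, 0, 0]], [[0, 0.002, 0.48], [0, 0, 0]], [[0, 0.002, 0.492], [0, 0, 0]], [[0, 0.002, 0.492], [0, 0, 0]]])

```text
t: 32.13
ee_pos: [0.5267, -0.4193, 0.0529]
tcp_rot: [0.02, 3.139, -0.002]
ft_force: [0.3, -0.4, 0.6]
opening: 0.0827
```

Call:
drive_tool(motion=[[[0, 0, 0], [0, 0, 0]], [[0, 0, 0], [0, 0, 0]], [[0, 0, 0], [0, 0, 0]], [[0, 0, 0], [0, 0, 0]], [[0, 0, 0], [0, 0, 0]], [[0, 0, 0], [0, 0, 0]], [[0, 0, 0], [0, 0, 0]]], claw=-1)

```text
t: 32.72
ee_pos: [0.5266, -0.4185, 0.0529]
tcp_rot: [0.02, 3.139, -0.0]
ft_force: [-1.8, 2.1, 5.9]
opening: 0.0617
```

Call:
drive_tool(motion=[[[0, 0, -0.05], [0, 0, 0]], [[0, 0, -0.15], [0, 0, 0]], [[0, 0, -0.28], [0, 0, 0]], [[0, 0, -0.41], [0, 0, 0]], [[0, 0, -0.54], [0, 0, 0]], [[0, 0, -0.67], [0, 0, 0]], [[0, 0, -0.8], [0, 0, 0]], [[0, 0, -0.87], [0, 0, 0]], [[0, 0, -0.87], [0, 0, 0]]])

```text
t: 33.47
ee_pos: [0.5277, -0.4196, 0.3188]
tcp_rot: [0.021, 3.132, -0.009]
ft_force: [1.0, 0.2, -5.1]
opening: 0.0619
```

Run:
```python
from h import *
s=get_state(); print(s["ft_force"],s["opening"],s["joints"])
t=fr([.4467,-.0705,.0745],[[0,-.052,0]])[0];print(t)
rel((.44,-.24,.31),.8)
```

```text
[ 1.04917708  0.16968648 -5.07337458] 0.061886061900667255 [ 1.08931634  0.71668825 -0.92026906  1.29798295  0.56389928  1.37966113
  1.75305234]
[ 0.45057042 -0.12235576  0.        ]
t 33.5 pos [ 0.5277 -0.4196  0.3188] shift [0.3004, 0.5949, 0.0234] turn [-0.001, 0.0073, 0.505] rows 6.1
```

Call:
drive_tool(motion=[[[0.04, 0.08, 0], [0, 0.007, 0.07]], [[0.08, 0.17, 0], [0, 0.007, 0.14]], [[0.13, 0.26, 0], [0, 0.007, 0.21]], [[0.18, 0.35, 0], [0, 0.007, 0.28]], [[0.22, 0.44, 0], [0, 0.007, 0.35]], [[0.26, 0.52, 0.01], [0, 0.007, 0.42]], [[0.3, 0.59, 0.02], [0, 0.007, 0.5]], [[0.3, 0.59, 0.02], [0, 0.007, 0.5]]])

```text
t: 34.13
ee_pos: [0.4334, -0.2357, 0.3046]
tcp_rot: [-1.162, -2.901, 0.0]
ft_force: [-0.6, -0.4, -5.3]
opening: 0.0617
```

Run:
```python
from h import *
rel((.450,-.116,.26),.0745)
```

```text
t 34.1 pos [ 0.4334 -0.2357  0.3046] shift [0.2331, 0.3278, 0.1503] turn [-0.0078, -0.0083, 0.4893] rows 5.9
```

Call:
drive_tool(motion=[[[0.03, 0.05, 0], [0, 0, 0.07]], [[0.07, 0.1, 0], [0, 0, 0.14]], [[0.11, 0.16, 0], [0, 0, 0.21]], [[0.15, 0.22, 0.03], [-0.008, -0.008, 0.28]], [[0.19, 0.27, 0.06], [-0.008, -0.008, 0.35]], [[0.22, 0.31, 0.1], [-0.008, -0.008, 0.42]], [[0.233, 0.328, 0.15], [-0.008, -0.008, 0.489]], [[0.233, 0.328, 0.15], [-0.008, -0.008, 0.489]], [[0.233, 0.328, 0.15], [-0.008, -0.008, 0.489]], [[0.233, 0.328, 0.15], [-0.008, -0.008, 0.489]]])

```text
t: 34.97
ee_pos: [0.4547, -0.1223, 0.2615]
tcp_rot: [2.13, 2.3, 0.004]
ft_force: [-0.0, -0.7, -5.3]
opening: 0.0619
```

Run:
```python
from h import *
st,im=wpose("w10"); T=wristT(st); m=camera_model("wrist")
rel((.450,-.116,.095),.0745)
im=cv2.resize(im,None,fx=1.5625,fy=1.5625,interpolation=cv2.INTER_CUBIC)
e=st["ee_pos"]; t=fr([e[0],e[1],.0745],[[0,-.006,0]])[0]; cub(im,m,T,[t[0],t[1],.0745],e[2]*1e3-49)
t=fr([.4467,-.0705,.0745],[[0,.05,0]])[0]; cub(im,m,T,[t[0],t[1],.0745],30,(0,0,255))
cub(im,m,T,[.4467,-.0705,.0745],117,(255,0,255),77,108,0)
cv2.imwrite("pics/o10.png",im[:480])
```

```text
t 35.0 pos [ 0.455  -0.1225  0.2618] shift [0.0244, -0.019, 0.5558] turn [0.0049, 0.002, 0.0006] rows 4.0
```

View pics/o10.png

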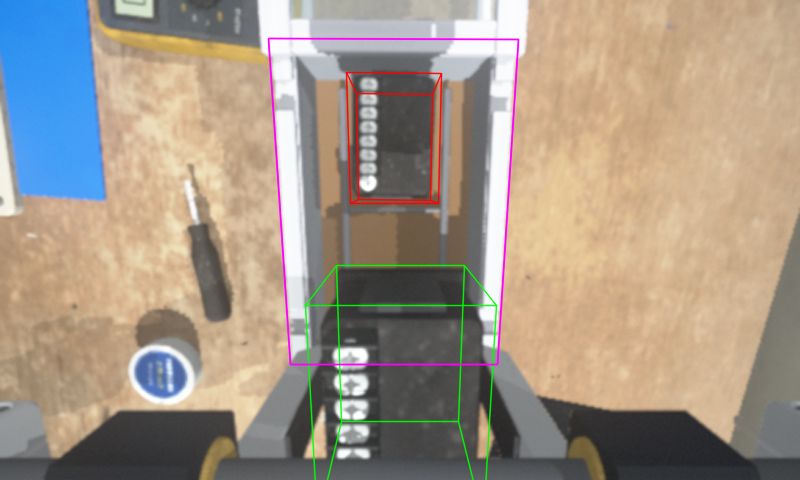

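Call:
drive_tool(motion=[[[0.025, -0.018, 0.02], [0.005, 0.002, 0]], [[0.025, -0.018, 0.1], [0.005, 0.002, 0]], [[0.025, -0.018, 0.2], [0.005, 0.002, 0]], [[0.025, -0.018, 0.3], [0.005, 0.002, 0]], [[0.025, -0.018, 0.39], [0.005, 0.002, 0]], [[0.025, -0.018, 0.47], [0.005, 0.002, 0]], [[0.025, -0.018, 0.52], [0.005, 0.002, 0]], [[0.025, -0.018, 0.55], [0.005, 0.002, 0]], [[0.025, -0.018, 0.55], [0.005, 0.002, 0]]])

```text
t: 35.77
ee_pos: [0.4492, -0.1146, 0.0952]
tcp_rot: [-2.135, -2.301, 0.002]
ft_force: [0.6, -0.6, -4.1]
opening: 0.0613
```

Run:
```python
from h import *
print(get_state()["ft_force"]); rel((.450,-.1158,.079),.0745)
```

```text
[ 0.63341744 -0.6378022  -4.07129183]
t 35.8 pos [ 0.4492 -0.1146  0.0952] shift [-0.0044, 0.0026, 0.0541] turn [-0.0019, -0.0009, 0.0001] rows 0.4
```

Call:
drive_tool(motion=[[[-0.002, 0, 0.01], [0, 0, 0]], [[-0.004, 0.002, 0.02], [0, 0, 0]], [[-0.004, 0.002, 0.03], [0, 0, 0]], [[-0.004, 0.002, 0.04], [0, 0, 0]], [[-0.004, 0.002, 0.048], [0, 0, 0]], [[-0.004, 0.002, 0.054], [0, 0, 0]], [[-0.004, 0.002, 0.056], [0, 0, 0]]])

```text
t: 36.35
ee_pos: [0.4508, -0.1158, 0.0797]
tcp_rot: [-2.137, -2.302, 0.0]
ft_force: [-0.2, -0.1, -4.8]
opening: 0.0616
```

Call:
drive_tool(motion=[[[0, 0, 0.004], [0, 0, 0]], [[0, 0, 0.008], [0, 0, 0]], [[0, 0, 0.008], [0, 0, 0]], [[0, 0, 0.008], [0, 0, 0]]])

```text
t: 36.68
ee_pos: [0.4509, -0.1156, 0.0788]
tcp_rot: [2.136, 2.302, -0.001]
ft_force: [-3.5, 0.8, 13.1]
opening: 0.0619
```

Call:
drive_tool(motion=[[[0, 0, 0], [0, 0, 0]], [[0, 0, 0], [0, 0, 0]], [[0, 0, 0], [0, 0, 0]], [[0, 0, 0], [0, 0, 0]], [[0, 0, -0.08], [0, 0, 0]], [[0, 0, -0.2], [0, 0, 0]], [[0, 0, -0.33], [0, 0, 0]], [[0, 0, -0.46], [0, 0, 0]], [[0, 0, -0.6], [0, 0, 0]], [[0, 0, -0.73], [0, 0, 0]]], claw=0.75)

```text
t: 37.52
ee_pos: [0.4506, -0.1156, 0.2985]
tcp_rot: [-2.137, -2.303, -0.001]
ft_force: [1.2, -1.4, -0.9]
opening: 0.0821
```

Call:
drive_tool(motion=[[[0, 0, -0.1], [0, 0, 0]], [[0, 0, -0.2], [0, 0, 0]], [[0, 0, -0.25], [0, 0, 0]], [[0, 0, -0.25], [0, 0, 0]]], claw=0.4)

```text
t: 37.85
ee_pos: [0.4529, -0.116, 0.3746]
tcp_rot: [2.134, 2.298, 0.005]
ft_force: [0.6, -0.3, 0.1]
opening: 0.0659
```

Run:
```python
from h import *
st,im=wpose("w11"); T=wristT(st); m=camera_model("wrist"); b=[.4467,-.0705,.0745]
im=cv2.resize(im,None,fx=1.5625,fy=1.5625,interpolation=cv2.INTER_CUBIC)
for y in(-.052,.052):
  t=fr(b,[[0,y,0]])[0]; cub(im,m,T,[t[0],t[1],.0745],30,(0,0,255))
cub(im,m,T,b,117,(255,0,255),77,108,0)
cub(im,m,T,[*fr(b,[[0,.206,0]])[0,:2],b[2]],129,(0,255,0),79,108,0)
sc=grab_frame("scene"); cv2.imwrite("pics/scene2.png",sc)
out=np.zeros((600,800,3),np.uint8); out[:, :480]=im[:600,160:640]; c=cv2.resize(sc[140:300,200:330],None,fx=2.46,fy=2.46); out[:c.shape[0],480:480+c.shape[1]]=c[:, :320]
cv2.imwrite("pics/o11.png",out)
s=fr(b,[[0,.2065,.25]])[0]; rel(s,.0745+1.571)
```

```text
t 38.0 pos [ 0.4507 -0.116   0.371 ] shift [0.8407, -0.0022, 0.4033] turn [-0.0002, -0.0, -1.0475] rows 12.6
```

View pics/o11.png

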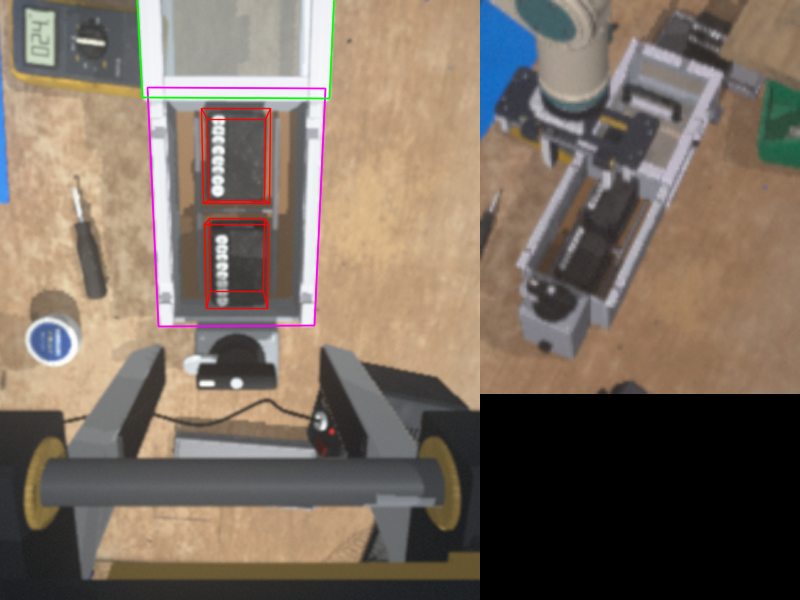

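Run:
```python
from h import *
rel((.44,.01,.32),.9)
```

```text
t 38.0 pos [ 0.4507 -0.116   0.371 ] shift [0.4216, -0.0044, 0.17] turn [-0.0002, 0.0001, -0.5505] rows 6.6
```

Call:
drive_tool(motion=[[[0.06, 0, 0.02], [0, 0, -0.08]], [[0.12, 0, 0.04], [0, 0, -0.16]], [[0.18, 0, 0.06], [0, 0, -0.24]], [[0.24, 0, 0.08], [0, 0, -0.32]], [[0.3, 0, 0.1], [0, 0, -0.4]], [[0.36, 0, 0.14], [0, 0, -0.48]], [[0.42, 0, 0.17], [0, 0, -0.55]], [[0.42, 0, 0.17], [0, 0, -0.55]]])

```text
t: 38.62
ee_pos: [0.439, 0.0128, 0.3177]
tcp_rot: [-1.019, -2.965, -0.001]
ft_force: [-0.7, -0.0, 0.1]
opening: 0.0657
```

Run:
```python
from h import *
rel((.4312,.1355,.30),1.6455)
```

```text
t 38.6 pos [0.439  0.0128 0.3177] shift [0.2714, 0.3067, 0.0602] turn [0.0005, -0.0043, -0.4912] rows 5.9
```

Call:
drive_tool(motion=[[[0.04, 0.05, 0], [0, 0, -0.08]], [[0.09, 0.1, 0], [0, 0, -0.16]], [[0.14, 0.15, 0], [0, 0, -0.24]], [[0.19, 0.2, 0.02], [0, -0.004, -0.32]], [[0.23, 0.26, 0.04], [0, -0.004, -0.4]], [[0.271, 0.307, 0.06], [0, -0.004, -0.49]], [[0.271, 0.307, 0.06], [0, -0.004, -0.49]], [[0.271, 0.307, 0.06], [0, -0.004, -0.49]], [[0.271, 0.307, 0.06], [0, -0.004, -0.49]]])

```text
t: 39.37
ee_pos: [0.4352, 0.1309, 0.3019]
tcp_rot: [-0.093, 3.136, -0.004]
ft_force: [0.5, -0.9, -0.2]
opening: 0.0658
```

Run:
```python
from h import *
st,im=wpose("w12"); T=wristT(st); m=camera_model("wrist"); b=[.4467,-.0705,.0745]
im=cv2.resize(im,None,fx=1.5625,fy=1.5625,interpolation=cv2.INTER_CUBIC)
cub(im,m,T,[.4459,.3515,1.56],4,(0,0,255))
cub(im,m,T,[.4445,.349,-.0188],18,(0,255,0),99,48,0)
cv2.imwrite("pics/o12.png",im)
rel((.4312,.1355,.159),1.6455)
```

```text
t 39.4 pos [0.4353 0.1308 0.3021] shift [0.015, 0.0178, 0.4769] turn [-0.002, 0.0029, -0.0104] rows 3.4
```

View pics/o12.png

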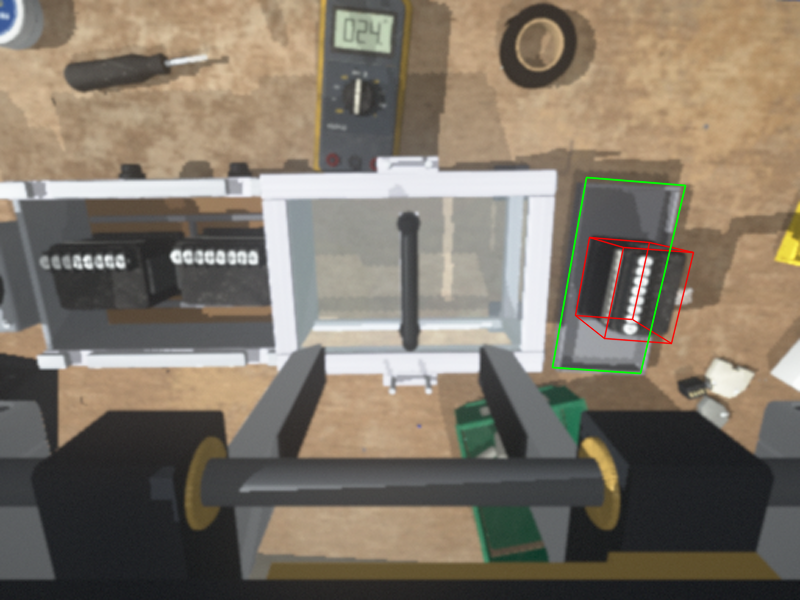

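Call:
drive_tool(motion=[[[0.013, 0.018, 0.05], [-0.002, 0.003, -0.01]], [[0.013, 0.018, 0.15], [-0.002, 0.003, -0.01]], [[0.013, 0.018, 0.25], [-0.002, 0.003, -0.01]], [[0.013, 0.018, 0.35], [-0.002, 0.003, -0.01]], [[0.013, 0.018, 0.42], [-0.002, 0.003, -0.01]], [[0.013, 0.018, 0.46], [-0.002, 0.003, -0.01]], [[0.013, 0.018, 0.473], [-0.002, 0.003, -0.01]], [[0.013, 0.018, 0.473], [-0.002, 0.003, -0.01]]])

```text
t: 40.08
ee_pos: [0.4316, 0.1362, 0.16]
tcp_rot: [0.119, -3.139, -0.0]
ft_force: [0.6, 0.4, -0.7]
opening: 0.0655
```

Call:
drive_tool(motion=[[[0, 0, 0], [0, 0, 0]], [[0, 0, 0], [0, 0, 0]], [[0, 0, 0], [0, 0, 0]], [[0, 0, 0], [0, 0, 0]], [[0, 0, 0], [0, 0, 0]], [[0, 0, 0], [0, 0, 0]], [[0, 0, 0], [0, 0, 0]], [[0, 0, 0], [0, 0, 0]], [[0, 0, 0], [0, 0, 0]], [[0, 0, 0], [0, 0, 0]]], claw=-1, grip_force=30)

```text
t: 40.92
ee_pos: [0.4317, 0.1372, 0.1605]
tcp_rot: [-0.123, 3.138, 0.001]
ft_force: [0.3, -0.5, 1.3]
opening: 0.0111
```

Run:
```python
from h import *
s=get_state();print(s["ft_force"],s["opening"]);rel(s["ee_pos"],1.6455)
```

```text
[ 0.26230613 -0.50224493  1.25337887] 0.011089553698377351
t 40.9 pos [0.4317 0.1372 0.1605] shift [0.0, 0.0, 0.0] turn [0.0005, 0.0005, 0.0026] rows 0.0
```

Gripped at 11 mm. Lift 12 mm, then slide back.

Call:
drive_tool(motion=[[[0, 0, -0.02], [0, 0, 0]], [[0, 0, -0.04], [0, 0, 0]], [[0, 0, -0.04], [0, 0, 0]], [[0, 0, -0.04], [0, 0, 0]], [[0, 0, -0.04], [0, 0, 0]]])

```text
t: 41.33
ee_pos: [0.4317, 0.1373, 0.1725]
tcp_rot: [-0.123, 3.138, 0.002]
ft_force: [1.0, -0.4, -4.3]
opening: 0.0111
```

Run:
```python
from h import *
s=get_state();print(s["ft_force"],s["opening"])
rel((.4464,-.0684,.1724),1.6455)
```

```text
[ 0.96417292 -0.39634814 -4.26444938] 0.01105526651742003
t 41.3 pos [0.4317 0.1373 0.1725] shift [0.0048, -0.6874, -0.0004] turn [0.0008, 0.0006, 0.0025] rows 4.9
```

Call:
drive_tool(motion=[[[0, -0.07, 0], [0, 0, 0]], [[0.001, -0.14, 0], [0, 0, 0]], [[0.001, -0.21, 0], [0, 0, 0]], [[0.002, -0.28, 0], [0, 0, 0]], [[0.002, -0.35, 0], [0, 0, 0]], [[0.003, -0.42, 0], [0, 0, 0]], [[0.004, -0.49, 0], [0, 0, 0.002]], [[0.004, -0.55, 0], [0, 0, 0.002]], [[0.004, -0.6, 0], [0, 0, 0.002]], [[0.004, -0.6, 0], [0, 0, 0.002]]])

```text
t: 42.17
ee_pos: [0.445, -0.0451, 0.1719]
tcp_rot: [-0.112, 3.139, 0.0]
ft_force: [2.6, -1.1, -5.6]
opening: 0.0111
```

Run:
```python
from h import *
s=get_state();print(s["ft_force"],s["ft_torque"],s["opening"])
rel((.4464,-.0684,.1724),1.6455)
```

```text
[ 2.57353851 -1.13453744 -5.60428221] [-0.22285121 -0.57469494  0.05289376] 0.01108090314552174
t 42.2 pos [ 0.445  -0.0451  0.1719] shift [0.0009, -0.0776, -0.0018] turn [-0.0, 0.0004, -0.0022] rows 0.6
```

Call:
drive_tool(motion=[[[0, -0.04, -0.001], [0, 0, 0]], [[0, -0.07, -0.001], [0, 0, 0]], [[0, -0.081, -0.001], [0, 0, 0]], [[0, -0.081, -0.001], [0, 0, 0]], [[0, -0.081, -0.001], [0, 0, 0]]])

```text
t: 42.58
ee_pos: [0.4466, -0.0663, 0.1726]
tcp_rot: [-0.119, 3.138, 0.001]
ft_force: [0.7, -0.2, -4.8]
opening: 0.0112
```

Call:
drive_tool(motion=[[[0, 0, 0.01], [0, 0, 0]], [[0, 0, 0.02], [0, 0, 0]], [[0, 0, 0.03], [0, 0, 0]], [[0, 0, 0.038], [0, 0, 0]], [[0, 0, 0.038], [0, 0, 0]], [[0, 0, 0.038], [0, 0, 0]]])

```text
t: 43.08
ee_pos: [0.4466, -0.0669, 0.1609]
tcp_rot: [-0.118, 3.139, 0.001]
ft_force: [2.8, -4.6, -6.7]
opening: 0.0111
```

Call:
drive_tool(motion=[[[0, 0, 0], [0, 0, 0]], [[0, 0, 0], [0, 0, 0]], [[0, 0, 0], [0, 0, 0]], [[0, 0, 0], [0, 0, 0]], [[0, 0, 0], [0, 0, 0]], [[0, 0, -0.1], [0, 0, 0]], [[0, 0, -0.2], [0, 0, 0]], [[0, 0, -0.35], [0, 0, 0]], [[0, 0, -0.45], [0, 0, 0]], [[0, 0, -0.45], [0, 0, 0]]], claw=0.2)

```text
t: 43.92
ee_pos: [0.4499, -0.0652, 0.3017]
tcp_rot: [-0.119, 3.129, -0.0]
ft_force: [0.9, -1.0, -0.2]
opening: 0.0564
```

Run:
```python
from h import *
st,im=wpose("w13"); T=wristT(st); m=camera_model("wrist"); b=[.4467,-.0705,.0745]
im=cv2.resize(im,None,fx=1.5625,fy=1.5625,interpolation=cv2.INTER_CUBIC)
cub(im,m,T,b,129,(0,0,255),79,108,0)
cv2.imwrite("pics/o13.png",im[:400])
print(st["joints"]);rel((.4567,-.2110,.26),1.6455)
```

```text
[ 0.90367818  0.42285409 -1.14451472  1.90836711  0.43946538  1.08054244
  1.22800931]
t 44.0 pos [ 0.4484 -0.066   0.2991] shift [0.0095, -0.4839, 0.1306] turn [-0.0004, 0.0047, 0.0003] rows 3.6
```

View pics/o13.png

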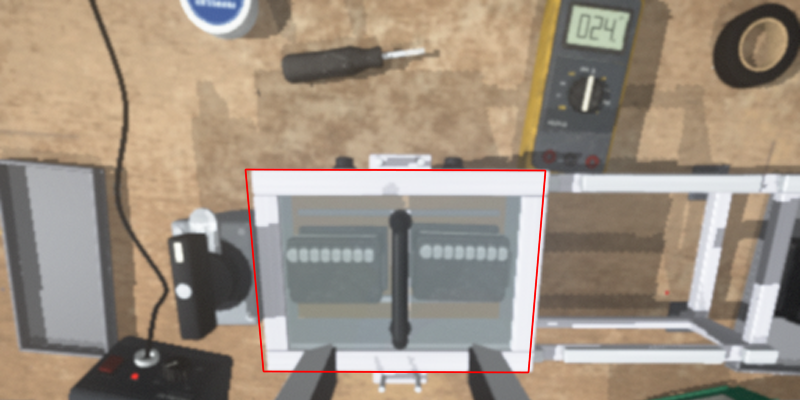

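Guard is closed and seated, matching the seated model outline at 129 mm. Now the isolator.

Call:
drive_tool(motion=[[[0.003, -0.1, 0], [0, 0.005, 0]], [[0.006, -0.22, 0], [0, 0.005, 0]], [[0.01, -0.34, 0.05], [0, 0.005, 0]], [[0.01, -0.44, 0.1], [0, 0.005, 0]], [[0.01, -0.484, 0.13], [0, 0.005, 0]], [[0.01, -0.484, 0.13], [0, 0.005, 0]], [[0.01, -0.484, 0.13], [0, 0.005, 0]]])

```text
t: 44.55
ee_pos: [0.4539, -0.2101, 0.2563]
tcp_rot: [0.119, -3.131, -0.006]
ft_force: [-1.3, -0.4, 0.9]
opening: 0.0561
```

Run:
```python
from h import *
rel((.4567,-.2110,.170),1.640)
```

```text
t 44.5 pos [ 0.4539 -0.2101  0.2563] shift [-0.0115, -0.0048, 0.2874] turn [0.0025, -0.0054, 0.0046] rows 2.1
```

Call:
drive_tool(motion=[[[-0.01, -0.004, 0.08], [0.002, -0.005, 0.004]], [[-0.01, -0.004, 0.16], [0.002, -0.005, 0.004]], [[-0.01, -0.004, 0.23], [0.002, -0.005, 0.004]], [[-0.01, -0.004, 0.27], [0.002, -0.005, 0.004]], [[-0.01, -0.004, 0.286], [0.002, -0.005, 0.004]], [[-0.01, -0.004, 0.286], [0.002, -0.005, 0.004]]])

```text
t: 45.05
ee_pos: [0.4571, -0.2108, 0.1713]
tcp_rot: [-0.113, 3.139, -0.002]
ft_force: [0.4, -0.4, 0.3]
opening: 0.0562
```

Call:
drive_tool(motion=[[[0, 0, 0], [0, 0, 0]], [[0, 0, 0], [0, 0, 0]], [[0, 0, 0], [0, 0, 0]], [[0, 0, 0], [0, 0, 0]], [[0, 0, 0], [0, 0, 0]], [[0, 0, 0], [0, 0, 0]], [[0, 0, 0], [0, 0, 0]], [[0, 0, 0], [0, 0, 0]], [[0, 0, 0], [0, 0, 0]], [[0, 0, 0], [0, 0, 0]]], claw=-1, grip_force=25)

```text
t: 45.88
ee_pos: [0.4569, -0.2108, 0.1714]
tcp_rot: [-0.111, 3.139, 0.0]
ft_force: [-0.8, 4.9, 3.7]
opening: 0.0157
```

Call:
drive_tool(motion=[[[0, 0, 0], [0, 0, 0.08]], [[0, 0, 0], [0, 0, 0.16]], [[0, 0, 0], [0, 0, 0.24]], [[0, 0, 0], [0, 0, 0.32]], [[0, 0, 0], [0, 0, 0.4]], [[0, 0, 0], [0, 0, 0.48]], [[0, 0, 0], [0, 0, 0.56]], [[0, 0, 0], [0, 0, 0.62]], [[0, 0, 0], [0, 0, 0.62]]])

```text
t: 46.63
ee_pos: [0.4567, -0.2115, 0.1714]
tcp_rot: [1.312, 2.854, -0.002]
ft_force: [-2.3, 5.8, 2.8]
opening: 0.0158
```

Run:
```python
from h import *
s=get_state(); print(s["ft_force"],s["ft_torque"],s["opening"])
rel((.4567,-.2112,.17),.0745-.015)
```

```text
[-2.34819363  5.77833869  2.83717357] [ 1.10144801  0.23001814 -0.15638088] 0.015830707168128625
t 46.6 pos [ 0.4567 -0.2115  0.1714] shift [0.0007, 0.0008, 0.0047] turn [-0.0002, 0.001, 0.433] rows 5.2
```

Call:
drive_tool(motion=[[[0, 0, 0], [0, 0, 0.08]], [[0, 0, 0], [0, 0, 0.16]], [[0, 0, 0], [0, 0, 0.24]], [[0, 0, 0], [0, 0, 0.32]], [[0, 0, 0], [0, 0, 0.4]], [[0, 0, 0], [0, 0, 0.44]], [[0, 0, 0], [0, 0, 0.44]], [[0, 0, 0], [0, 0, 0.44]]])

```text
t: 47.3
ee_pos: [0.4562, -0.2117, 0.1714]
tcp_rot: [2.158, 2.282, -0.003]
ft_force: [-2.4, 4.7, 6.4]
opening: 0.0158
```

Run:
```python
from h import *
s=get_state(); print(s["ft_force"],s["ft_torque"],s["opening"])
rel((.4567,-.2112,.17),.0745)
```

```text
[-2.38221545  4.67397703  6.36853643] [0.95299896 0.60578879 0.28173295] 0.01581908876826982
t 47.3 pos [ 0.4562 -0.2117  0.1714] shift [0.0016, 0.0018, 0.0046] turn [-0.0007, 0.0011, -0.0123] rows 0.1
```

Call:
drive_tool(motion=[[[0, 0, 0], [0, 0, 0]], [[0, 0, 0], [0, 0, 0]], [[0, 0, 0], [0, 0, 0]], [[0, 0, 0], [0, 0, 0]], [[0, 0, -0.1], [0, 0, 0]], [[0, 0, -0.22], [0, 0, 0]], [[0, 0, -0.35], [0, 0, 0]], [[0, 0, -0.48], [0, 0, 0]], [[0, 0, -0.6], [0, 0, 0]], [[0, 0, -0.6], [0, 0, 0]]], claw=0.2)

```text
t: 48.13
ee_pos: [0.4605, -0.2131, 0.358]
tcp_rot: [2.155, 2.267, 0.005]
ft_force: [0.1, 0.1, 0.6]
opening: 0.0561
```

Call:
drive_tool(motion=[[[0, 0, -0.1], [0, 0, 0]], [[0, 0, -0.1], [0, 0, 0]], [[0, 0, -0.1], [0, 0, 0]], [[0, 0, -0.1], [0, 0, 0]]])

```text
t: 48.47
ee_pos: [0.4563, -0.2123, 0.3804]
tcp_rot: [2.164, 2.276, -0.002]
ft_force: [0.8, -0.2, -1.2]
opening: 0.0565
```

Run:
```python
from h import *
st,im=wpose("w14"); T=wristT(st); m=camera_model("wrist"); b=[.4467,-.0705,.0745]
im=cv2.resize(im,None,fx=1.25,fy=1.25,interpolation=cv2.INTER_CUBIC)[:, 80:560]
sc=grab_frame("scene")[130:310,200:330]; c=cv2.resize(sc,None,fx=2.46,fy=2.46)[:480]
out=np.zeros((480,800,3),np.uint8); out[:,:480]=im[:480]; out[:c.shape[0],480:480+c.shape[1]]=c[:,:320]
cv2.imwrite("pics/o14.png",out); print(st["ee_pos"],st["ft_force"])
```

```text
[ 0.45629143 -0.21228979  0.38037219] [ 0.84087133 -0.24707062 -1.18580526]
```

View pics/o14.png

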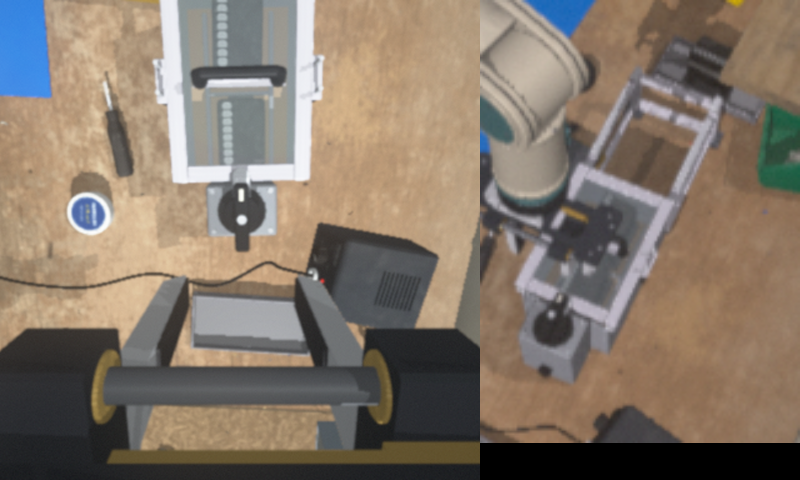

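```bash
python3 -c "
from plant import *
print(sign_off())"
```

```text
the job is handed in; nothing more can be done
None
```

The changeover is finished and handed in at about 48 s of robot time; `sign_off()` gives no verdict.

**What I did:**
- I turned the isolator off, then lifted the guard and slid it into its parking notches.
- One tested transformer was present. I moved it from the right bay to `tray_out`.
- Both waiting transformers went from `tray_in` into the two bays.
- I brought the guard back into its seat and turned the isolator fully on.

**Last checks:**
- **Guard:** on lowering, the grip was within about 1.5 mm of its starting position along the rails and 0.4 mm in height. After release, the guard matched its seated outline in the wrist picture.
- **Isolator:** I turned it about 0.02 rad past the estimated full-on angle until the stop pushed back. The last picture shows the bar along the box's y and the tongue over the guard.
- **Transformers:** both waiting units stand within a few mm of the bay centres. The tested unit stands upright near the middle of `tray_out`.
- **Robot:** the gripper is clear of everything.

**What disagreed:**
- The first grasp on the isolator closed on its 42 mm hub instead of the bar, so I released it, went up about 12 mm and gripped again.
- The wrist picture put `tray_out` 5 to 8 mm off my first estimate, and I corrected for that before placing the unit.
- The first waiting unit met the bay floor with about 28 N, inside the limits.

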